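# Stamp the tally, load the batch and hang it on the spring balance

### The arm

A 6-joint arm with a two-finger parallel gripper is mounted at the origin on the work surface. World frame = base frame: x ahead of the robot, y to its left, z up, the work surface at z = 0. Lengths are in m, angles in degrees, forces in N, time in s.
With the tool pointing down it reaches from about 0.375 to 0.9 m from the base axis. Payload 3.1 kg.
Tool frame: the origin (TCP) lies where the fingers leave the gripper's body, on its centre line; the fingertips stand 70 mm ahead of it and the grasp point (between the pads) lies 51 mm ahead of it; z points along the fingers, y is the line along which they close (so a half turn about z gives the same grasp; the last joint's range is limited). The gripper opens to 87 mm and grips with 3 to 60 N. Pads are 19 mm wide; open, the fingers measure 117 mm over their backs; the gripper's body (75 mm by 190 mm) begins 51 mm behind the grasp point.
Start: joints at [-78.18, 30.224, 82.088, -0, 67.689, -10.227], TCP at [0.235, -0.579, 0.292] pointing down, gripper open.
Joint ranges: [-176.69, 176.69], [-43.24, 126.21], [12.49, 139.97], [-82, 262], [0, 151.66], [-163.58, 163.58]. Speed limits (degrees/s): [159.86, 159.86, 180, 180, 180, 180].

### API

Orientations are given as a 3x3 rotation matrix whose columns are the frame's x, y, z axes.
In Python, from rig import readout, capture, calibration, bot, look_for gives the robot as it stands. The module is installed in compiled form; this text tells all that it offers.
- The arm moves only by the shell command python3 -m pendant 'ROWS'. ROWS is JSON, a list of rows, each a list of 7 numbers: the shift along the tool's x, y, z normalised to -1 to 1, where 1 is 200 mm, then the turn, a rotation vector about the tool's x, y, z normalised to -1 to 1, where 1 is 180 degrees, then the closure, from -1 (fully open) to 1 (shut). In form: [[dx, dy, dz, ax, ay, az, grip], ...]. A call has 1 to 8 rows; each row is the pose to reach, as a shift and turn from the pose commanded when the call began, along the tool's axes at that moment, turning the shorter way round; what a row does not reach only later rows make up. A row lasts 1/10 s, in which the tool goes at most 50 mm and 8.59 degrees, less where a joint would pass 70% of its speed; a pose out of reach is approached as far as the arm can. A call with a number of a shift or a turn outside -1 to 1 is refused whole. A call with a gripper value outside its range is refused whole. The fingers move at their own pace and stop on an object; the grip force is fixed at half the most. Time passes only in rows, so rows that repeat a pose let the fingers close. It gives the time, the measured TCP pose, the force, the opening and the grip force at its end, in the units of the state.
- readout.read_state(): the state, without advancing time (a new reading comes with each control period).
- capture(name): name is "scene" or "side" or "wrist"; returns (picture, depth): 400x640x3 uint8, red, green, blue; 400x640 float32, m along the optical axis (not along the pixel's ray), 0 where there is no reading.
- calibration(name): a dict with "mtx" (3x3 intrinsics, pixels), "k1" (the pictures are not rectified: a ray, as slopes to the right and down, at radius r is drawn at 1 + k1 r^2 times it, then the intrinsics apply), "T" (4x4, takes a point from camera to world coordinates); the wrist camera has in their place "mount" (4x4, takes a point from camera to tool coordinates, whose origin is the TCP and whose axes are the flange's). Camera axes: x right, y down, z forward; pixel columns grow to the right and rows downward; lengths in m; the calibration is good to about 2 mm. A picture is of the moment at which its call begins: read the wrist's pose just before it. calibration takes no time and is no camera call.
- bot.hand_in(): hands the job in; it is judged then, once.
Trained networks look in the newest picture that a camera, given by its name, has taken for a name from the list of things; names that differ only in an ending like _2 or _b are one class to them, and where a whole thing is asked for, a point or a joint stands for the part that bears it (a point fixed in the world has none). Each returns a list of dicts, best first, with "conf" (0 to 1); they miss things now and then, are a little off and sometimes report something else, mostly with a low value. They report only what shows in the picture. A call takes as long as a camera call. They do not tell look-alikes from the thing itself.
- look_for(thing, camera): "extent" ([left, top, right, bottom] in pixels, round what is visible of it).
The state is a dict: "time_s": time; "joint_positions": joint angles; "qvel": joint speeds; "tau": joint torques, N m; "position": TCP position; "tcp_rot": TCP orientation; "force": force on the tool from outside, world axes, zero at the start; "moment": the same for the moment, N m; "opening": opening from 0.0 (shut) to 1.0 (fully open); "grasp_force": force on a finger pad.
Only numpy, scipy, OpenCV 4.12 (cv2) and the standard library are available. Lean on these libraries where they do the work, as an engineer would, in place of code of your own. Each camera call takes 0.05 s, during which the arm holds its last target. There are 200 camera calls.

### The job

Get this batch of finished core inserts ready for its weight to be read: strike the marking stamp down onto the aluminium tally with the mallet, then lay the tally in the wire basket and stand every core insert upright in there with it while the basket is on the bench, and put the mallet back standing on its rubber pad. Then hang the loaded basket by its bail on the hook of the spring balance, easing the weight on slowly rather than dropping it, and leave it hanging freely with the pointer settled. Leave the other things on the bench where they are.

Things in the scene. Friction and masses are not known exactly. Their poses are not given: they have to be found in the camera images.
- basket: Wire parts basket, loose, 300 g; inside 272 mm long (x) by 152 mm wide (y), walls 50 mm high and 4 mm thick, floor 4 mm thick. Origin: centre of its underside, z up. A rigid steel bail crosses its middle in the plane x = 0: rods slope inward from the middles of the long walls (y = +-80, z = 50) to y = +-23.5 at z = 130, and carry the upright neck (see point bail_grip).
- bail (a point): Underside of the middle of the bail's top bar (8 mm round, along y), 196 mm above the basket's underside; the point that rests on the hook. The opening under it is 40 mm wide (y) and some 60 mm high. Axes as the basket's.
- bail_grip (a point): Middle of the bail's neck, 176 mm above the basket's underside: two flat upright strips, 14 mm wide (x), outer faces 50 mm apart in y, from z = 126 to 202 mm of the basket. Pinched together from outside along y, the basket is carried by it, and the hook can pass between the fingers. Axes as the basket's.
- scale_hook (a joint): Spring balance: how far the sprung hook (with the red pointer) has been pulled down, m; 0 unloaded, stop at 0.05. About 250 N/m (1 mm for each 25 g) after a small preload of about 0.3 N, damped. The empty basket alone would pull it down about 11 mm, a loaded one 19 to 33 mm.
- hook_seat (a point): Top of the dip of the balance's hook (10 mm rod), where a load hangs; 280 mm above the bench unloaded. x points along the level hook arm (3 mm higher) to the column, 170 mm behind: 50 mm (x) by 82 mm, 410 mm high, on a base plate 170 by 130 by 16 mm reaching to 80 mm behind this point. The free end points to -x and turns up. Nothing is above arm and hook.
- hook_tip (a point): Top of the upturned free end of the hook, 24 mm in front (-x) of the seat and 19 mm higher.
- tally: Aluminium tally bar, loose, 110 (x) by 24 (y) by 8 mm, 57 g; origin: centre of its underside. It starts level in the nest of the marking stand, underside 30 mm above the bench; its front 46 mm (-x end) stick out freely and can be gripped across the 24 mm. Rails 5 mm high flank its rear with 2 mm play: lift it 6 to 9 mm straight up, then draw it out forward (-x) from under the stamp.
- stand: Marking stand, fixed: dark steel base 112 by 84 by 30 mm with a green bracket at its back that guides the stamp; origin under the stamp's axis, on the bench. x points to its back; the nest opens to -x. The base reaches from x = -32 to 80 mm; the guide bracket over the nest spans x = -12 to 44 mm, y = +-20 mm, z = 66 to 94 mm.
- stamp (a joint): Travel of the sprung stamp, m: 0 up, grows as it is driven down; its foot meets the tally at 0.010, stop at 0.012. Takes about 12 N to bring it down to the tally, and springs back up by itself.
- stamp_head (a point): Top centre of the stamp's round steel head (30 mm diameter, 118 mm above the bench when up), where the mallet strikes.
- mallet: Mallet, loose, 0.32 kg, standing on one face of its black nylon head with the handle level: head an upright cylinder 50 mm diameter and 84 mm high, origin at the centre of its lower striking face; wooden handle 22 mm wide (y) and 24 mm high, axis 42 mm above that face, running from the head to x = -170 mm.
- pad: Black rubber pad, fixed, 220 mm (x) by 90 mm (y), 4 mm thick, origin at the centre of its underside; the mallet stands on it at the start and belongs there, its head resting anywhere on it.
- core0: Finished aluminium core insert (one of two to four, all alike; absent ones give None), loose, about 100 g: a round flange 50 mm diameter and 10 mm thick with a round boss 26 mm diameter on it, 44 mm high in all; stands on its flange, origin at the centre of its underside, z up the boss. Gripped by the boss.
- core1: Core insert like core0.
- core2: Core insert like core0.
- core3: Core insert like core0.
- blank: Dark steel blank standing among the inserts, plain cylinder 44 mm diameter, 30 mm high; not part of the batch, stays where it is.
- bar: Steel round bar lying on the bench, 38 mm diameter, 110 mm long; bystander.
- tin: Grease tin, 74 mm diameter, 75 mm high; bystander.
- brush: Brush with wooden handle lying on the bench; bystander.
- block: Steel block 70 by 50 by 32 mm; bystander.
- grinder: Air grinder handpiece lying on the bench, about 200 mm long; bystander.
- offcut: Steel offcut 40 by 40 by 45 mm standing among the inserts; bystander.
Things that resemble listed ones, but are neither listed nor needed, are in the scene too. What is meant by the tally is not yellow, and is the larger of those in its own colour. Leave any blue or red look-alike of the core3 alone.

How it is judged:
By the outcome, as a careful person would: the job done as asked, in the order asked, and still so for the second after the job is handed in, with the robot touching nothing.
Of core0, core1, core2, core3 only 2 to 4 are there at a start; the rules pass over those that are not, and their reading is None.
At some moment in a run one of core0, core1, core2, core3 may be knocked a few centimetres aside while the robot is not near it.
It also fails if it takes over 210 s, if anything falls off the work surface, if the arm or the gripper's body presses on something with over 40 N, if the wrist force passes 120 N, or if a joint passes its speed limit or range.

## Working session

There is one attempt and no reset: what is moved stays moved. The work goes in short steps, Python scripts to look and compute and a shell command to move; the robot and the scene stay as the last step left them, time stands still between calls to the robot, and variables do not carry over. Pictures are saved under pics/ and viewed, at most 18 in all, crops included, and the job is handed in when it is done.

```bash
mkdir -p pics; ls; cat > h.py <<'E'
import numpy as np, cv2
from rig import readout, capture, calibration, bot, look_for
def pose():
    s=readout.read_state(); T=np.eye(4); T[:3,:3]=s["tcp_rot"]; T[:3,3]=s["position"]; return T,s
def shot(name,save=None):
    T,_=pose(); im,d=capture(name); c=calibration(name)
    W=c["T"] if name!="wrist" else T@np.array(c["mount"])
    if save: cv2.imwrite("pics/"+save,im[:,:,::-1])
    return im,d,(np.array(c["mtx"]),c["k1"],np.array(W))
def cloud(d,C):
    K,k1,W=C; v,u=np.mgrid[:d.shape[0],:d.shape[1]]
    p=cv2.undistortPoints(np.stack([u.ravel(),v.ravel()],1).astype(np.float64)[:,None],K,np.array([k1,0,0,0.]))[:,0]
    P=np.c_[p,np.ones(len(p))]*d.ravel()[:,None]
    P=P@W[:3,:3].T+W[:3,3]; P[d.ravel()<=0]=np.nan
    return P.reshape(*d.shape,3)
def proj(P,C):
    K,k1,W=C; M=np.linalg.inv(W)
    r,_=cv2.Rodrigues(M[:3,:3]); return cv2.projectPoints(np.atleast_2d(P).astype(float),r,M[:3,3],K,np.array([k1,0,0,0.]))[0][:,0]
def move(goal,rot=None):
    "tool-frame row numbers from current pose to goal TCP position/rot"
    T,s=pose(); R=T[:3,:3]; d=R.T@(np.array(goal)-T[:3,3])/0.2
    a=np.zeros(3)
    if rot is not None: a=cv2.Rodrigues(R.T@rot)[0][:,0]/np.pi
    return np.round(np.r_[d,a],4)
def down(yaw):
    "tool down with tool y along world angle yaw(deg)"
    t=np.radians(yaw); y=np.array([np.cos(t),np.sin(t),0]); z=np.array([0,0,-1.]); return np.c_[np.cross(y,z),y,z]
E
python3 - <<'E'
from h import *
T,s=pose(); print(T.round(3),s["opening"],s["force"])
for n in("scene","side"):
    im,d,C=shot(n,n+"0.png"); P=cloud(d,C); print(n,C[2].round(2).tolist()); np.save(n+".npy",P)
    for t in "basket bail scale_hook tally stand stamp mallet pad core0 blank bar tin brush block grinder offcut".split():
        for r in look_for(t,n)[:6 if t in("core0","tally") else 2]:
            if r["conf"]<.3: continue
            x0,y0,x1,y1=map(int,r["extent"]); u,v=(x0+x1)//2,(y0+y1)//2
            q=np.nanmedian(P[max(v-2,0):v+3,max(u-2,0):u+3].reshape(-1,3),0)
            print(t,round(r["conf"],2),(x0,y0,x1,y1),q.round(3))
E
```

```text
pics
[[ 0.927  0.375 -0.     0.235]
 [ 0.375 -0.927  0.002 -0.579]
 [ 0.    -0.002 -1.     0.291]
 [ 0.     0.     0.     1.   ]] 1.0016960417357652 [1.15508449 0.17043167 0.58982074]
scene [[0.64, 0.41, -0.65, 1.45], [0.77, -0.35, 0.54, -0.81], [-0.0, -0.84, -0.54, 0.9], [0.0, 0.0, 0.0, 1.0]]
basket 0.78 (314, 165, 403, 248) [0.481 0.175 0.003]
basket 0.43 (376, 237, 400, 273) [ 0.783 -0.005  0.066]
bail 0.96 (314, 163, 400, 249) [0.479 0.169 0.003]
scale_hook 0.8 (397, 114, 464, 152) [0.616 0.342 0.282]
tally 0.9 (179, 324, 218, 362) [ 0.67  -0.547  0.007]
tally 0.6 (215, 267, 228, 279) [ 0.512 -0.39   0.03 ]
tally 0.51 (182, 249, 203, 257) [ 0.341 -0.394  0.002]
stand 0.74 (213, 257, 261, 316) [ 0.637 -0.408  0.085]
stamp 0.49 (225, 255, 236, 269) [ 0.577 -0.39   0.115]
stamp 0.38 (316, 166, 404, 247) [0.485 0.18  0.003]
mallet 0.87 (255, 207, 307, 246) [ 0.445 -0.13   0.04 ]
pad 0.85 (248, 218, 313, 258) [ 0.455 -0.147  0.004]
core0 0.82 (377, 283, 394, 299) [ 0.849 -0.083  0.022]
core0 0.68 (316, 227, 328, 244) [ 0.548 -0.051  0.022]
core0 0.58 (310, 250, 328, 274) [ 0.641 -0.14
[... 1496 characters left out ...]
7 (308, 242, 325, 262) [ 0.539 -0.151  0.029]
core0 0.59 (331, 219, 345, 236) [ 0.629 -0.064  0.022]
core0 0.59 (234, 235, 253, 254) [ 0.34  -0.067  0.027]
core0 0.49 (302, 220, 317, 240) [ 0.54  -0.058  0.026]
core0 0.45 (396, 216, 412, 228) [ 0.838 -0.085  0.016]
blank 0.72 (322, 268, 332, 285) [ 0.546 -0.245  0.028]
bar 0.59 (363, 214, 391, 244) [ 0.738 -0.111  0.034]
tin 0.7 (357, 186, 384, 216) [ 0.747 -0.012  0.061]
brush 0.56 (369, 253, 423, 310) [ 0.728 -0.299  0.017]
brush 0.36 (270, 220, 294, 281) [ 0.44  -0.174  0.086]
block 0.82 (229, 279, 261, 307) [ 0.324 -0.25   0.03 ]
grinder 0.59 (344, 159, 367, 188) [0.762 0.188 0.021]
offcut 0.78 (347, 253, 366, 278) [ 0.631 -0.238  0.041]
```

```bash
python3 - <<'E'
import cv2
a=cv2.imread("pics/scene0.png")[100:400,150:500]; cv2.imwrite("pics/s1.png",cv2.resize(a,(700,600),interpolation=cv2.INTER_CUBIC))
a=cv2.imread("pics/side0.png")[70:400,210:450]; cv2.imwrite("pics/s2.png",cv2.resize(a,(436,600),interpolation=cv2.INTER_CUBIC))
E
```

```text
(no output)
```

View pics/s1.png

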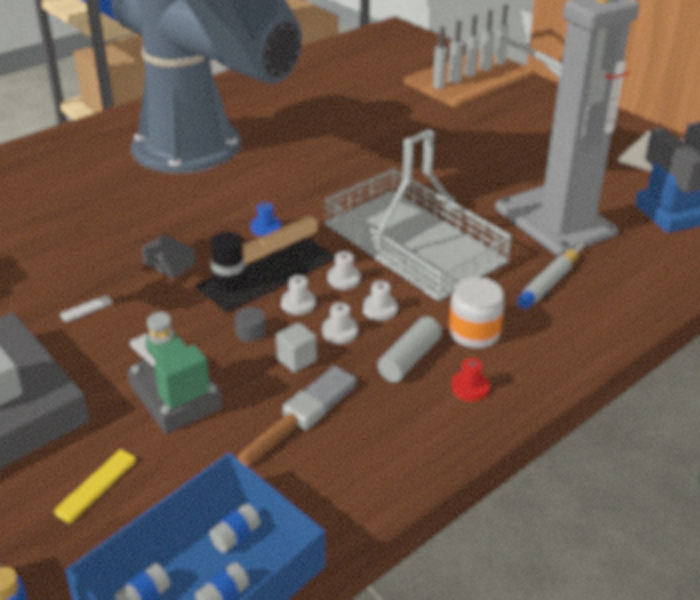

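View pics/s2.png

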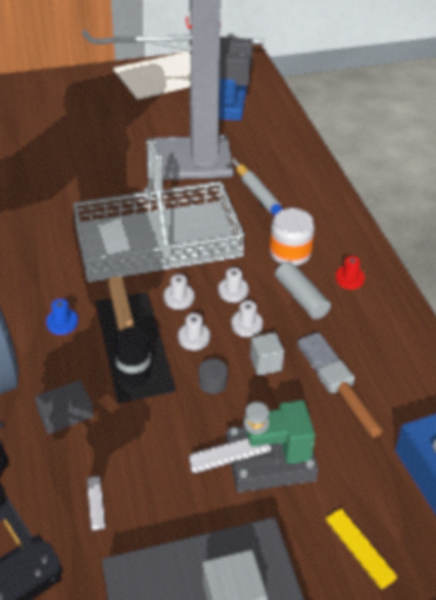

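The scene and side pictures show four silver cores at scene px about (297,295), (343,270), (340,322) and (380,299), with blue and red look-alikes. The silver tally sits in the nest, and the small silver bar and the yellow bar are decoys. The mallet is on its pad, and the basket lies beside the balance column. Next I go up for wrist views.

```bash
python3 -m pendant '[[0.9,0.0,-0.4,0,0,0,-1],[0.9,0.0,-0.4,0,0,0,-1],[0.9,0.0,-0.4,0,0,0,-1],[0.9,0.0,-0.4,0,0,0,-1],[0.9,0,-0.6,0,0,0,-1],[0.9,0,-0.6,0,0,0,-1]]'; python3 - <<'E'
from h import *
print(np.array(calibration("wrist")["mount"]).round(3).tolist(),calibration("wrist")["mtx"])
print(move([.5,-.27,.45],down(-90)))
E
```

```text
time_s: 2.3
position: [0.4042, -0.5126, 0.4187]
tcp_rot: [[0.926, 0.378, 0.006], [0.378, -0.926, -0.011], [0.001, 0.012, -1.0]]
force: [0.1, -0.7, 1.1]
opening: 1.001
grasp_force: 0.0
[[0.0, -0.955, -0.298, 0.081], [1.0, 0.001, -0.001, 0.0], [0.002, -0.298, 0.955, -0.093], [0.0, 0.0, 0.0, 1.0]] [[284.89245963   0.         320.60726039]
 [  0.         284.89245963 195.1709179 ]
 [  0.           0.           1.        ]]
[ 0.9024 -0.9395 -0.1673  0.0038 -0.0012  0.1235]
```

```bash
python3 -m pendant '[[0.9,-0.94,-0.17,0,0,0.124,-1],[0.9,-0.94,-0.17,0,0,0.124,-1],[0.9,-0.94,-0.17,0,0,0.124,-1],[0.9,-0.94,-0.17,0,0,0.124,-1],[0.9,-0.94,-0.17,0,0,0.124,-1],[0.9,-0.94,-0.17,0,0,0.124,-1],[0.9,-0.94,-0.17,0,0,0.124,-1]]'; python3 - <<'E'
from h import *
im,d,C=shot("wrist","w1.png"); P=cloud(d,C); np.savez("w1.npz",P=P,im=im)
for t in "tally stand stamp mallet pad core0 blank offcut".split():
    for r in look_for(t,"wrist")[:6 if t in("core0","tally") else 2]:
        if r["conf"]<.3: continue
        x0,y0,x1,y1=map(int,r["extent"]); u,v=(x0+x1)//2,(y0+y1)//2
        print(t,round(r["conf"],2),(x0,y0,x1,y1),P[v,u].round(3))
E
```

```text
time_s: 3.0
position: [0.4981, -0.2683, 0.4466]
tcp_rot: [[1.0, -0.002, 0.0], [-0.002, -1.0, -0.001], [0.0, 0.001, -1.0]]
force: [-0.4, -0.2, 0.2]
opening: 1.0
grasp_force: 0.0
tally 0.96 (449, 39, 515, 71) [ 0.663 -0.543  0.009]
tally 0.65 (363, 225, 399, 232) [ 0.343 -0.391  0.006]
stand 0.81 (362, 62, 427, 133) [ 0.593 -0.378  0.09 ]
stand 0.56 (273, 0, 395, 31) [ 0.719 -0.29   0.02 ]
stamp 0.93 (391, 104, 416, 126) [ 0.568 -0.386  0.119]
stamp 0.71 (189, 157, 306, 201) [ 0.446 -0.126  0.006]
mallet 0.88 (181, 174, 294, 213) [ 0.434 -0.121  0.06 ]
pad 0.59 (188, 155, 306, 204) [ 0.446 -0.126  0.006]
core0 0.91 (202, 217, 228, 245) [ 0.349 -0.063  0.033]
core0 0.77 (184, 118, 212, 143) [ 0.541 -0.057  0.039]
core0 0.73 (177, 59, 204, 93) [ 0.627 -0.057  0.045]
core0 0.6 (235, 116, 263, 142) [ 0.543 -0.147  0.045]
blank 0.66 (289, 113, 317, 137) [ 0.549 -0.238  0.032]
blank 0.59 (371, 123, 394, 163) [ 0.518 -0.376  0.035]
```

View pics/w1.png

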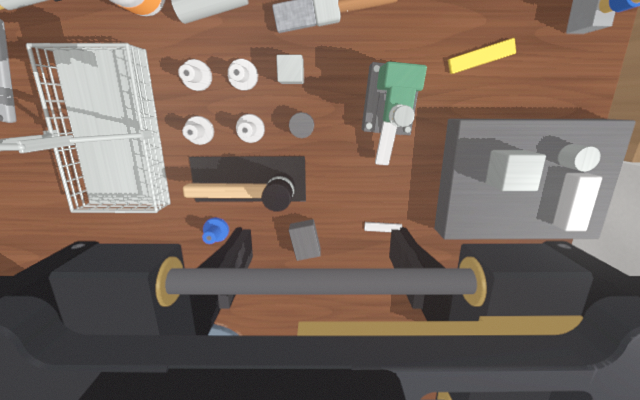

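The wrist view shows the mallet head at (278,193) with its handle running left to (185,190), and the stamp head at (402,116). The tally sticks out at (386,150), the four cores are at (195,74), (241,73), (199,130) and (249,128), and the basket with its bail is on the left.

```bash
cat > meas.py <<'E'
from h import *
def sel(P,x0,x1,y0,y1,z0,z1):
    q=P.reshape(-1,3); m=(q[:,0]>x0)&(q[:,0]<x1)&(q[:,1]>y0)&(q[:,1]<y1)&(q[:,2]>z0)&(q[:,2]<z1); return q[m]
def rep(n,q):
    if len(q)<5: print(n,len(q)); return
    r=cv2.minAreaRect((q[:,:2]*1000).astype(np.float32)); print(n,len(q),"mean",q.mean(0).round(4),"rect c",np.round(r[0],1),"size",np.round(r[1],1),"ang",round(r[2],1),"zmed",np.median(q[:,2]).round(4))
E
python3 - <<'E'
from meas import *
for n,P in(("w1",np.load("w1.npz")["P"]),("scene",np.load("scene.npy")),("side",np.load("side.npy"))):
    print(n)
    rep("mallet top",sel(P,.38,.5,-.26,-.13,.078,.1))
    rep("handle",sel(P,.38,.5,-.17,0.03,.045,.068))
    rep("stamp",sel(P,.5,.62,-.45,-.34,.11,.13))
    rep("tally",sel(P,.44,.535,-.45,-.33,.031,.046))
    rep("bracket",sel(P,.5,.7,-.48,-.34,.085,.1))
    for k,c in enumerate([(.55,-.057),(.635,-.06),(.55,-.15),(.635,-.145)]):
        rep("core%d"%k,sel(P,c[0]-.04,c[0]+.04,c[1]-.035,c[1]+.035,.036,.055))
    rep("baskettop",sel(P,.3,.68,-.01,.4,.044,.06))
    rep("bail",sel(P,.3,.7,.0,.3,.13,.22))
    rep("hook",sel(P,.4,.75,.3,.45,.26,.32))
E
```

```text
w1
mallet top 692 mean [ 0.4358 -0.194   0.0887] rect c [ 434.6 -193.5] size [48.9 48.3] ang 89.7 zmed 0.0891
handle 1046 mean [ 0.4372 -0.095   0.0578] rect c [435.8 -96.8] size [145.1  21.4] ang 89.6 zmed 0.0588
stamp 365 mean [ 0.5666 -0.3861  0.1184] rect c [ 566.6 -386.5] size [29.1 28.2] ang 4.6 zmed 0.1186
tally 272 mean [ 0.5193 -0.3844  0.0351] rect c [ 515.6 -397.2] size [37.6 56.7] ang 1.5 zmed 0.0352
bracket 1677 mean [ 0.6089 -0.3886  0.0906] rect c [ 595.7 -389.8] size [59.7 90.1] ang 85.4 zmed 0.0906
core0 206 mean [ 0.5385 -0.0462  0.0446] rect c [538.4 -45.2] size [24.6 24.8] ang 42.4 zmed 0.0452
core1 247 mean [ 0.6321 -0.0539  0.0443] rect c [632.5 -52.8] size [25.6 24.6] ang 48.0 zmed 0.0447
core2 193 mean [ 0.5416 -0.14    0.0447] rect c [ 541.1 -139.5] size [24.  24.4] ang 78.9 zmed 0.045
core3 231 mean [ 0.6324 -0.1333  0.0445] rect c [ 632.6 -133.2] size [24.9 24.3] ang 88.9 zmed 0.0448
baskettop 1908 mean [0.5513 0.1114 0.0511] rect c [534.8 112.2] size [170.7 281.3] ang 89.6 zmed 0.0512
bail 946 mean [0.5364 0.0978 0.1737] rect c [535.5 109.9] size [55.2 14.
[... 1768 characters left out ...]
884
core0 49 mean [ 0.5397 -0.0493  0.0419] rect c [539.7 -47.8] size [23.5 25.6] ang 34.1 zmed 0.0422
core1 50 mean [ 0.6322 -0.0561  0.0415] rect c [633.  -54.4] size [29.3 21.6] ang 74.1 zmed 0.0418
core2 56 mean [ 0.5428 -0.1427  0.0418] rect c [ 543.7 -143.2] size [26.9 23. ] ang 76.6 zmed 0.0417
core3 55 mean [ 0.633  -0.1364  0.0416] rect c [ 632.8 -135.6] size [23.9 26.7] ang 11.1 zmed 0.042
baskettop 380 mean [0.5435 0.1193 0.0485] rect c [537.4 187.4] size [326.4 281.5] ang 89.1 zmed 0.048
bail 424 mean [0.6251 0.2265 0.1746] rect c [602.1 200.2] size [273.3  43.9] ang 53.3 zmed 0.1758
hook 300 mean [0.5867 0.3485 0.2802] rect c [589.5 367.1] size [ 86.3 248. ] ang 70.9 zmed 0.2782
```

```bash
python3 - <<'E'
from h import *
T,s=pose(); print(np.round(s["joint_positions"],1))
for y in(0,180):print(y, move([.436,-.153,.2],down(y)))
E
```

```text
[-39.9  17.6  78.3  -0.   84.2  50.5]
0 [-3.1000e-01 -5.8750e-01  1.2297e+00 -2.0000e-04  1.0000e-04 -5.0210e-01]
180 [-3.1000e-01 -5.8750e-01  1.2297e+00  1.0000e-04  2.0000e-04  4.9790e-01]
```

```bash
python3 -m pendant '[[-0.31,-0.587,0.9,0,0,-0.502,-1],[-0.31,-0.587,0.9,0,0,-0.502,-1],[-0.31,-0.587,0.9,0,0,-0.502,-1],[-0.31,-0.587,0.9,0,0,-0.502,-1],[-0.31,-0.587,0.9,0,0,-0.502,-1],[-0.31,-0.587,0.9,0,0,-0.502,-1],[-0.31,-0.587,0.9,0,0,-0.502,-1],[-0.31,-0.587,0.9,0,0,-0.502,-1]]' | tail -4;  python3 -m pendant '[[0,0,0,0,0,-0.12,-1],[0,0,0,0,0,-0.12,-1],[0,0,0,0,0,-0.12,-1],[0,0,0,0,0,-0.12,-1]]' >/dev/null
python3 - <<'E'
from h import *
print(move([.436,-.153,.098],down(0)))
E
```

```text
tcp_rot: [[0.361, 0.932, -0.0], [0.932, -0.361, -0.0], [-0.0, -0.0, -1.0]]
force: [1.1, -0.8, -0.1]
opening: 0.998
grasp_force: 0.0
[-1.600e-03 -2.400e-03  8.415e-01  1.000e-04  1.000e-04  2.000e-04]
```

```bash
python3 -m pendant '[[0,0,0.25,0,0,0,-1],[0,0,0.5,0,0,0,-1],[0,0,0.75,0,0,0,-1],[0,0,0.842,0,0,0,-1],[0,0,0.842,0,0,0,-0.2],[0,0,0.842,0,0,0,1],[0,0,0.842,0,0,0,1],[0,0,0.842,0,0,0,1]]' ; python3 -m pendant '[[0,0,0,0,0,0,1],[0,0,0,0,0,0,1],[0,0,0,0,0,0,1],[0,0,-0.1,0,0,0,1],[0,0,-0.25,0,0,0,1],[0,0,-0.5,0,0,0,1],[0,0,-0.7,0,0,0,1],[0,0,-0.7,0,0,0,1]]'
python3 - <<'E'
from h import *
print(move([.567,-.346,.24],down(0)))
E
```

```text
time_s: 5.45
position: [0.4372, -0.1527, 0.0994]
tcp_rot: [[-0.001, 1.0, 0.003], [1.0, 0.001, -0.002], [-0.002, 0.003, -1.0]]
force: [-0.1, -0.6, 1.3]
opening: 0.724
grasp_force: 0.0
time_s: 6.25
position: [0.4387, -0.1535, 0.2426]
tcp_rot: [[-0.002, 1.0, 0.01], [1.0, 0.002, -0.006], [-0.006, 0.01, -1.0]]
force: [0.4, -0.6, 0.3]
opening: 0.033
grasp_force: 0.0
[-9.634e-01  6.399e-01  2.550e-02  3.100e-03  2.000e-03  5.000e-04]
```

The fingers are slower than I allowed, so the grip closed during the lift. I check whether the mallet moved.

```bash
python3 -m pendant '[[0.25,0,-0.25,0,0,0,-1],[0.5,0,-0.5,0,0,0,-1],[0.5,0,-0.75,0,0,0,-1],[0.5,0,-0.75,0,0,0,-1]]'; python3 - <<'E'
from meas import *
im,d,C=shot("side","s3.png"); P=cloud(d,C)
rep("mallet top",sel(P,.38,.5,-.26,-.13,.078,.1))
rep("handle",sel(P,.38,.5,-.17,0.03,.045,.068))
im,d,C=shot("wrist","w3.png"); P=cloud(d,C)
rep("mallet top",sel(P,.38,.5,-.26,-.13,.078,.1))
rep("handle",sel(P,.38,.5,-.17,0.03,.045,.068))
print(move([.436,-.153,.098],down(0)))
E
```

```text
time_s: 6.65
position: [0.4358, -0.0507, 0.3895]
tcp_rot: [[-0.003, 1.0, 0.001], [1.0, 0.003, -0.0], [-0.0, 0.001, -1.0]]
force: [1.5, 0.2, -0.1]
opening: 0.31
grasp_force: 0.0
mallet top 226 mean [ 0.4348 -0.1986  0.0855] rect c [ 435.2 -196.2] size [48.  46.9] ang 8.0 zmed 0.0859
handle 234 mean [ 0.4367 -0.0823  0.0551] rect c [448.8 -56.7] size [102.6 172.4] ang 0.6 zmed 0.0554
mallet top 741 mean [ 0.4344 -0.1903  0.0881] rect c [ 434.7 -191.6] size [46.5 47.7] ang 89.2 zmed 0.0886
handle 1269 mean [ 0.4353 -0.0931  0.0581] rect c [435.8 -96.8] size [146.4  21.5] ang 89.7 zmed 0.0584
[-5.0440e-01 -2.2900e-02  1.4687e+00  2.7000e-03  9.0000e-04  1.2000e-03]
```

View pics/w3.png

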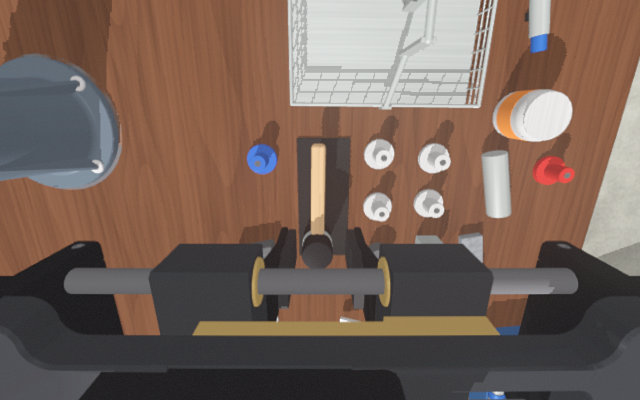

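The mallet is where it was: head at (317,248), handle up to (318,145). I grip again, with more rows for the fingers to close.

```bash
python3 -m pendant '[[-0.25,-0.01,0.25,0,0,0,-1],[-0.504,-0.01,0.5,0,0,0,-1],[-0.504,-0.01,0.75,0,0,0,-1],[-0.504,-0.01,1,0,0,0,-1],[-0.504,-0.01,1,0,0,0,-1],[-0.504,-0.01,1,0,0,0,-0.2]]' | tail -2; python3 - <<'E'
from h import *
print(move([.436,-.153,.098],down(0)))
E
```

```text
opening: 0.881
grasp_force: 0.0
[-8.100e-03  3.010e-02  4.237e-01 -3.500e-03 -2.300e-03 -1.000e-04]
```

```bash
python3 -m pendant '[[0,0,0.1,0,0,0,-0.3],[0,0,0.1,0,0,0,-0.3],[0,0,0.1,0,0,0,-0.3]]' | sed -n 2p; python3 - <<'E'
from h import *
print(move([.436,-.153,.098],down(0)))
E
```

```text
position: [0.4343, -0.1528, 0.1686]
[-0.0009  0.0083  0.353   0.      0.      0.0006]
```

```bash
python3 -m pendant '[[0,0.008,0.2,0,0,0,-0.3],[0,0.008,0.353,0,0,0,-0.3],[0,0.008,0.353,0,0,0,1],[0,0.008,0.353,0,0,0,1],[0,0.008,0.353,0,0,0,1],[0,0.008,0.353,0,0,0,1],[0,0.008,0.353,0,0,0,1],[0,0.008,0.353,0,0,0,1]]';python3 -m pendant '[[0,0,0,0,0,0,1],[0,0,0,0,0,0,1],[0,0,0,0,0,0,1]]'|tail -2
```

```text
time_s: 8.45
position: [0.4361, -0.1531, 0.0983]
tcp_rot: [[-0.002, 1.0, 0.001], [1.0, 0.002, -0.001], [-0.001, 0.001, -1.0]]
force: [0.4, 0.9, 7.4]
opening: 0.249
grasp_force: 29.9
opening: 0.251
grasp_force: 29.9
```

```bash
python3 -m pendant '[[0,0,-0.1,0,0,0,1],[0,0,-0.3,0,0,0,1],[0,0,-0.5,0,0,0,1],[0,0,-0.71,0,0,0,1],[-0.2,0.13,-0.71,0,0,0,1],[-0.4,0.27,-0.71,0,0,0,1],[-0.6,0.4,-0.71,0,0,0,1],[-0.8,0.53,-0.71,0,0,0,1]]' | tail -3;python3 -m pendant '[[-0.1,0.07,0,0,0,0,1],[-0.165,0.125,0,0,0,0,1],[-0.165,0.125,0,0,0,0,1],[-0.165,0.125,0,0,0,0,1],[-0.165,0.125,0,0,0,0,1]]'
python3 - <<'E'
from meas import *
im,d,C=shot("side","s4.png"); cv2.imwrite("pics/s4.png",cv2.resize(im[220:380,250:450,::-1],(750,600)))
P=cloud(d,C); rep("mallettop",sel(P,.5,.64,-.45,-.33,.22,.26))
E
```

```text
force: [-0.4, 0.2, -2.8]
opening: 0.251
grasp_force: 29.9
time_s: 10.05
position: [0.566, -0.3441, 0.2386]
tcp_rot: [[-0.002, 1.0, -0.002], [1.0, 0.002, 0.002], [0.002, -0.002, -1.0]]
force: [-0.1, 0.5, -3.4]
opening: 0.249
grasp_force: 29.9
mallettop 672 mean [ 0.5663 -0.3815  0.2395] rect c [ 567.3 -371.6] size [124.4  74.7] ang 25.7 zmed 0.241
```

View pics/s4.png

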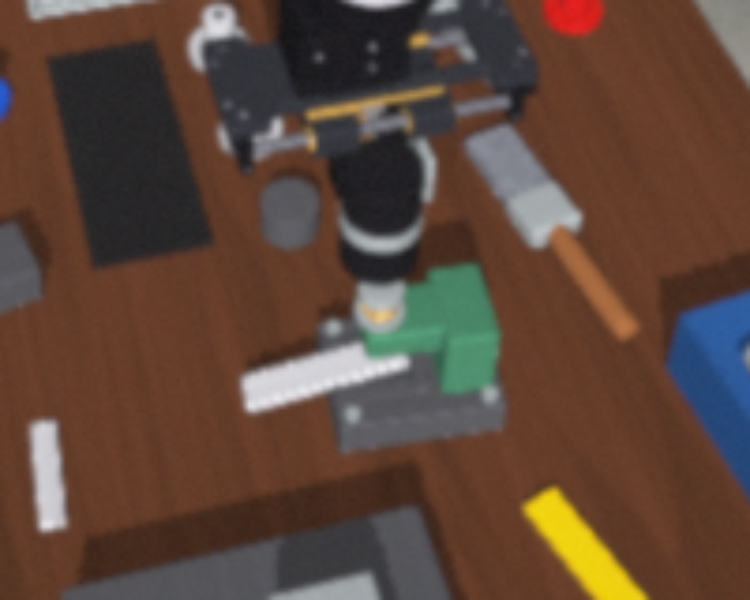

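The mallet head is upright over the stamp head, at (378,300) in the crop. Now the strike.

```bash
python3 -m pendant '[[-0.01,0,-0.02,0,0,0,1],[-0.01,0,0.205,0,0,0,1]]';python3 -m pendant '[[0,0,0,0,0,0,1]]'
```

```text
time_s: 10.3
position: [0.5715, -0.351, 0.2061]
tcp_rot: [[-0.002, 1.0, 0.015], [1.0, 0.002, -0.013], [-0.013, 0.015, -1.0]]
force: [2.8, 1.7, 5.2]
opening: 0.251
grasp_force: 29.9
time_s: 10.4
position: [0.5682, -0.3473, 0.1976]
tcp_rot: [[-0.002, 1.0, 0.003], [1.0, 0.002, -0.0], [-0.0, 0.003, -1.0]]
force: [1.2, 1.3, 6.1]
opening: 0.254
grasp_force: 30.0
```

```bash
python3 -m pendant '[[0,0,0.02,0,0,0,1],[0,0,0.02,0,0,0,1]]'|grep -E "posi|force";python3 -m pendant '[[0,0,0.02,0,0,0,1],[0,0,0.02,0,0,0,1]]'|grep -E "posi|force"; python3 - <<'E'
from meas import *
im,d,C=shot("side","s5.png"); cv2.imwrite("pics/s5.png",cv2.resize(im[240:340,310:410,::-1],(600,600),interpolation=cv2.INTER_CUBIC))
E
```

```text
position: [0.5682, -0.3474, 0.1971]
force: [-0.1, 3.9, 7.5]
grasp_force: 29.9
position: [0.5685, -0.3471, 0.1947]
force: [-0.0, 4.9, 9.6]
grasp_force: 30.3
```

View pics/s5.png

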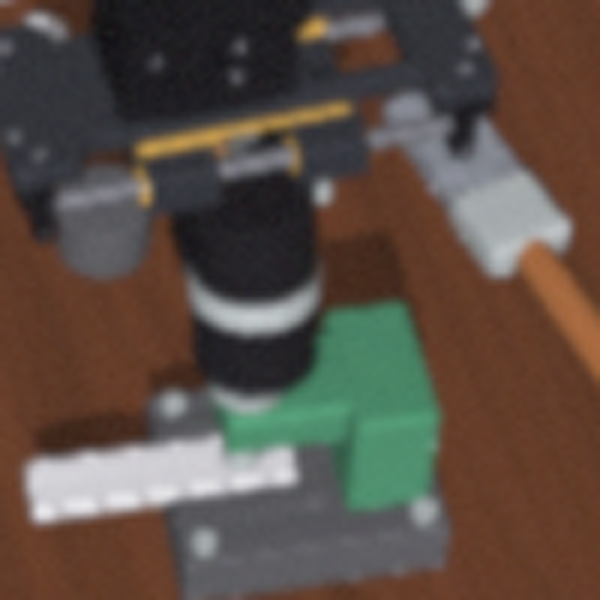

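```bash
python3 -m pendant '[[0,0,-0.2,0,0,0,1],[0,0,-0.35,0,0,0,1],[0,0,-0.35,0,0,0,1],[0,0,-0.2,0,0,0,1],[0,0,0.05,0,0,0,1],[0,0,0.05,0,0,0,1]]'|grep -E "posi|force|rot";python3 -m pendant '[[0,0,0,0,0,0,1]]'|grep -E "posi|force";python3 -m pendant '[[0,0,0.03,0,0,0,1],[0,0,0.03,0,0,0,1]]'|grep -E "posi|force"
```

```text
position: [0.5709, -0.3543, 0.1892]
tcp_rot: [[-0.004, 1.0, 0.012], [1.0, 0.004, -0.02], [-0.02, 0.012, -1.0]]
force: [-3.4, -4.7, 27.7]
grasp_force: 49.3
position: [0.5708, -0.3543, 0.1893]
force: [-3.0, -4.3, 27.4]
grasp_force: 48.8
position: [0.5711, -0.3545, 0.1889]
force: [-9.1, 1.1, 50.6]
grasp_force: 51.1
```

Force rose well past 12 N with no more travel, so the stamp bottomed on the tally. I lift off and check the mallet's attitude.

```bash
python3 -m pendant '[[0,0,-0.2,0,0,0,1],[0,0,-0.4,0,0,0,1],[0,0,-0.4,0,0,0,1],[0,0,-0.4,0,0,0,1]]'|grep -E "posi|force|rot"; python3 - <<'E'
from meas import *
im,d,C=shot("side"); cv2.imwrite("pics/s6.png",cv2.resize(im[200:350,290:440,::-1],(600,600),interpolation=cv2.INTER_CUBIC))
P=cloud(d,C); rep("tally",sel(P,.44,.535,-.45,-.33,.031,.046)); rep("stamp",sel(P,.5,.62,-.45,-.34,.11,.13))
print(move([.436,-.153,.24],down(0)))
E
```

```text
position: [0.5667, -0.3475, 0.2542]
tcp_rot: [[-0.002, 1.0, -0.0], [1.0, 0.002, -0.0], [-0.0, -0.0, -1.0]]
force: [0.0, -0.0, -4.1]
grasp_force: 31.5
tally 76 mean [ 0.5246 -0.3881  0.0339] rect c [ 518.7 -391.8] size [32.2 36.4] ang 0.9 zmed 0.0337
stamp 113 mean [ 0.5668 -0.391   0.1159] rect c [ 568.  -389.4] size [31.4 26.6] ang 74.3 zmed 0.1162
[ 9.700e-01 -6.486e-01  6.630e-02 -1.000e-03 -8.000e-04  5.000e-04]
```

View pics/s6.png

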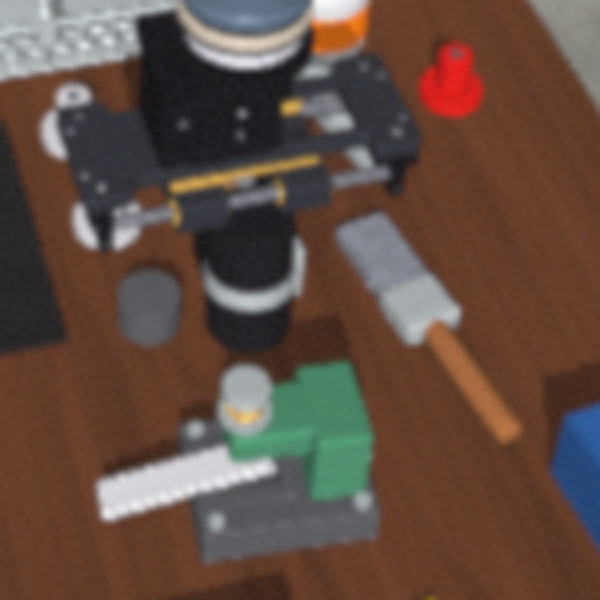

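```bash
python3 -m pendant '[[0.2,-0.13,0,0,0,0,1],[0.4,-0.26,0,0,0,0,1],[0.6,-0.39,0,0,0,0,1],[0.8,-0.52,0,0,0,0,1],[0.97,-0.64,0,0,0,0,1],[0.97,-0.648,0.2,0,0,0,1],[0.97,-0.648,0.45,0,0,0,1],[0.97,-0.648,0.6,0,0,0,1]]' |tail -3;python3 -m pendant '[[0,0,0,0,0,0,1],[0,0,0,0,0,0,1]]'|grep -E "posi|force"
python3 - <<'E'
from meas import *
im,d,C=shot("side"); P=cloud(d,C); rep("head top",sel(P,.38,.5,-.26,-.165,.09,.16)); 
q=sel(P,.40,.47,-.22,-.17,.09,.2); print(np.percentile(q[:,2],[5,50,95]) if len(q) else 0)
im,d,C=shot("scene"); P=cloud(d,C); q=sel(P,.40,.47,-.225,-.19,.09,.2); print(np.percentile(q[:,2],[5,50,95]) if len(q) else 0)
q=sel(P,.42,.45,-.1,-.02,.03,.2); 
for y in(-.09,-.07,-.05,-.03): print(y,np.percentile(q[abs(q[:,1]-y)<.008][:,2],95))
E
```

```text
force: [0.9, 0.7, -3.3]
opening: 0.249
grasp_force: 31.0
position: [0.4364, -0.1534, 0.133]
force: [1.1, -1.4, -3.2]
grasp_force: 30.9
head top 679 mean [ 0.4357 -0.1957  0.1335] rect c [ 439.1 -193.9] size [ 47.4 118.7] ang 86.8 zmed 0.1365
[0.09819904 0.14706276 0.19129736]
[0.09381501 0.124491   0.15407284]Traceback (most recent call last):
  File "<stdin>", line 6, in <module>
    return _quantile_unchecked(
        a, q, axis, out, overwrite_input, method, keepdims, weights)
    return _ureduce(a,
                    func=_quantile_ureduce_func,
    ...<5 lines>...
                    overwrite_input=overwrite_input,
                    method=method)
    r = func(a, **kwargs)
    result = _quantile(arr,
                       quantiles=q,
    ...<2 lines>...
                       out=out,
                       weights=wgt)
    slices_having_nans = np.isnan(arr[-1, ...])
                                  ~~~^^^^^^^^^
IndexError: index -1 is out of bounds for axis 0 with size 0
```

```bash
python3 -m pendant '[[0,0,0.06,0,0,0,1],[0,0,0.12,0,0,0,1],[0,0,0.12,0,0,0,1]]'|grep -E "posi|force";python3 -m pendant '[[0,0,0.025,0,0,0,1],[0,0,0.025,0,0,0,1]]'|grep -E "posi|force";python3 -m pendant '[[0,0,0.025,0,0,0,1],[0,0,0.025,0,0,0,1]]'|grep -E "posi|force"
```

```text
position: [0.4376, -0.1542, 0.1109]
force: [0.0, -0.5, -3.6]
grasp_force: 30.9
position: [0.4377, -0.1543, 0.1059]
force: [-0.3, -0.7, -3.3]
grasp_force: 30.9
position: [0.4373, -0.154, 0.1002]
force: [0.1, 0.2, -3.2]
grasp_force: 30.9
```

```bash
for i in 1 2 3; do python3 -m pendant '[[0,0,0.02,0,0,0,1],[0,0,0.02,0,0,0,1]]'|grep -E "posi|^force"; done
```

```text
position: [0.4372, -0.1539, 0.0959]
force: [-0.4, 0.8, -3.6]
position: [0.4371, -0.1539, 0.0918]
force: [0.7, 1.0, -3.6]
position: [0.4371, -0.1539, 0.0878]
force: [0.5, -0.4, -3.4]
```

```bash
python3 -m pendant '[[0,0,0.012,0,0,0,1],[0,0,0.012,0,0,0,1]]'|grep -E "posi|^force"; python3 -m pendant '[[0,0,0.01,0,0,0,1],[0,0,0.01,0,0,0,1]]'|grep -E "posi|^force";
```

```text
position: [0.4373, -0.154, 0.0865]
force: [-0.7, 0.9, 3.9]
position: [0.4373, -0.1538, 0.0861]
force: [-2.1, 3.6, 21.2]
```

```bash
python3 -m pendant '[[0,0,-0.01,0,0,0,0],[0,0,-0.01,0,0,0,0],[0,0,-0.01,0,0,0,-0.3],[0,0,-0.01,0,0,0,-0.3],[0,0,-0.01,0,0,0,-0.3],[0,0,-0.15,0,0,0,-0.3],[0,0,-0.4,0,0,0,-0.3],[0,0,-0.65,0,0,0,-0.3]]'|grep -E "posi|open"; python3 -m pendant '[[0,0,-0.25,0,0,0,-0.3],[0.1,0,-0.5,0,0,0,-0.3],[0.3,0,-0.5,0,0,0,-0.3],[0.3,0,-0.5,0,0,0,-0.3],[0.3,0,-0.5,0,0,0,-0.3]]'|grep -E "posi|open"; python3 - <<'E'
from meas import *
im,d,C=shot("wrist"); P=cloud(d,C)
rep("mallet top",sel(P,.38,.5,-.26,-.13,.078,.1))
rep("handle",sel(P,.38,.5,-.17,0.03,.045,.068))
im,d,C=shot("side"); P=cloud(d,C)
rep("mallet top",sel(P,.38,.5,-.26,-.13,.078,.1))
# tally geometry from w1
w=np.load("w1.npz"); P=w["P"]; im=w["im"].astype(int)
q=P[110:170,360:430]; c=im[110:170,360:430]; m=(c.min(-1)>190)&(q[...,2]>.028)&(q[...,2]<.05)&(q[...,0]<.56); rep("tally white",q[m])
for yaw in(-90,90):
  from h import *
print(np.round(pose()[1]["joint_positions"],1))
E
```

```text
position: [0.4366, -0.1536, 0.2143]
opening: 0.647
position: [0.4368, -0.0933, 0.3138]
opening: 0.655
mallet top 1028 mean [ 0.436  -0.1879  0.0879] rect c [ 435.9 -188.3] size [47.4 39.1] ang 0.8 zmed 0.0886
handle 1963 mean [ 0.4364 -0.0936  0.0582] rect c [436.7 -97.1] size [145.8  21.3] ang 89.8 zmed 0.0584
mallet top 233 mean [ 0.4365 -0.1991  0.0856] rect c [ 437.1 -197.4] size [50.2 47.9] ang 79.8 zmed 0.086
tally white 509 mean [ 0.5237 -0.3835  0.0359] rect c [ 519.6 -388.2] size [69.6 78.6] ang 1.1 zmed 0.0358
[-26.5  14.8 105.   -0.   60.3 -26.6]
```

The mallet stands on the pad again, head top at z 0.088. Next is the tally, with the camera on the open side of the stand.

```bash
python3 - <<'E'
from meas import *
print(move([.46,-.385,.26],down(86)))
E
```

```text
[-1.4532e+00  1.1320e-01  2.6510e-01 -3.0000e-04 -4.0000e-04 -4.7730e-01]
```

```bash
python3 -m pendant '[[-0.25,0.1,0,0,0,-0.477,-1],[-0.5,0.1,0,0,0,-0.477,-1],[-0.75,0.1,0,0,0,-0.477,-1],[-1,0.1,0,0,0,-0.477,-1],[-1,0.1,0,0,0,-0.477,-1],[-1,0.1,0,0,0,-0.477,-1],[-1,0.1,0.25,0,0,-0.477,-1],[-1,0.1,0.25,0,0,-0.477,-1]]'|grep posi; python3 - <<'E'
from meas import *
print(move([.46,-.385,.26],down(86)))
E
```

```text
position: [0.4543, -0.2933, 0.2573]
[-0.1992 -0.4139 -0.0181  0.0023 -0.0038 -0.1007]
```

```bash
python3 -m pendant '[[-0.2,-0.2,-0.02,0,0,-0.1,-1],[-0.2,-0.41,-0.02,0,0,-0.1,-1],[-0.2,-0.41,-0.02,0,0,-0.1,-1],[-0.2,-0.41,-0.02,0,0,-0.1,-1]]'|grep posi; python3 - <<'E'
from meas import *
im,d,C=shot("wrist","w4.png"); P=cloud(d,C); np.savez("w4.npz",P=P,im=im)
rep("stamp",sel(P,.5,.62,-.45,-.34,.11,.13))
c=im.astype(int); m=(c.min(-1)>150)&(P[...,2]>.034)&(P[...,2]<.043)&(P[...,0]<.53)&(P[...,0]>.4)&(abs(P[...,1]+.388)<.04); rep("tally white",P[m])
E
```

```text
position: [0.462, -0.3867, 0.266]
stamp 483 mean [ 0.5673 -0.3875  0.1186] rect c [ 568.8 -387.4] size [28.4 23.7] ang 85.8 zmed 0.1187
tally white 238 mean [ 0.5219 -0.3844  0.0358] rect c [ 519.6 -383.7] size [24.5 20.6] ang 89.7 zmed 0.0358
```

View pics/w4.png

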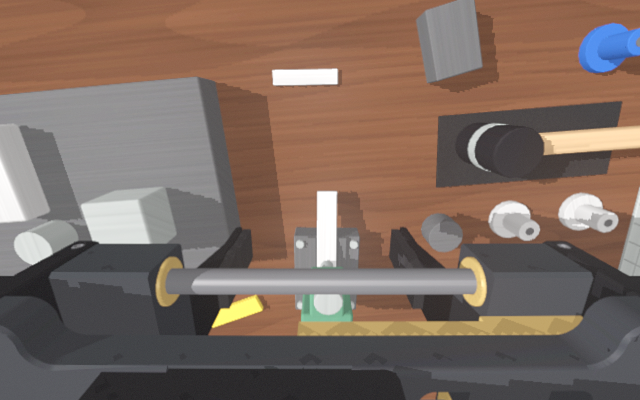

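```bash
python3 - <<'E'
from meas import *
w=np.load("w4.npz"); P=w["P"]; c=w["im"].astype(int)
m=np.zeros(P.shape[:2],bool); m[185:264,310:345]=1
m&=(c.min(-1)>170)&(P[...,2]>.02); rep("t",P[m])
for v in(195,215,235,255):
    u=np.where(m[v])[0]; print(v,u.min(),u.max(),P[v,u].mean(0).round(4),P[v,u[0]].round(4),P[v,u[-1]].round(4))
q=P[m]; print(np.polyfit(q[:,0],q[:,1],1), q[:,0].min())
T,_=pose();print(np.degrees(np.arctan2(T[1,1],T[0,1])))
E
```

```text
t 1399 mean [ 0.521  -0.3838  0.0353] rect c [ 522.2 -383.1] size [24.5 87.3] ang 85.3 zmed 0.0351
195 317 336 [ 0.4827 -0.3805  0.0256] [ 0.4817 -0.3921  0.0257] [ 0.4833 -0.3689  0.0266]
215 317 336 [ 0.5065 -0.3824  0.0317] [ 0.5052 -0.394   0.0326] [ 0.5078 -0.3707  0.0306]
235 317 336 [ 0.5307 -0.3843  0.0373] [ 0.5298 -0.396   0.0371] [ 0.5367 -0.3723  0.0267]
255 317 335 [ 0.5546 -0.3868  0.0438] [ 0.554  -0.398   0.0433] [ 0.5555 -0.3757  0.0439]
[-0.08159007 -0.34124963] 0.47811728080587
85.47565312864222
```

```bash
python3 - <<'E'
from meas import *
for n,r in(("w1",(120,166,372,398)),("w4",(185,264,310,345))):
    w=np.load(n+".npz"); P=w["P"]; c=w["im"].astype(int)
    m=np.zeros(P.shape[:2],bool); m[r[0]:r[1],r[2]:r[3]]=1
    m&=(c.min(-1)>170)&(P[...,2]>.015)&(P[...,2]<.06); q=P[m]; print(n,np.polyfit(q[:,0]-.52,q[:,2],1),q[:,0].min(),q[:,0].max())
    print("slope y",np.linalg.lstsq(np.c_[q[:,:2]-[.52,-.384],np.ones(len(q))],q[:,2],rcond=None)[0])
P=np.load("w4.npz")["P"]
print("bench",[P[v,u].round(3).tolist() for v,u in((150,300),(150,350),(200,290),(250,280),(310,300),(240,310),(240,350))])
im,d,C=shot("wrist");P=cloud(d,C);print(P[195,327],P[255,327],pose()[0][:3,2])
E
```

```text
w1 [0.24478663 0.03549406] 0.47826548576383365 0.5541431956062816
slope y [ 0.24333922 -0.02221957  0.0355188 ]
w4 [0.25268213 0.03505032] 0.47811728080587 0.5655652947734331
slope y [ 0.24858059 -0.0516203   0.03506598]
bench [[0.429, -0.409, 0.001], [0.434, -0.347, 0.0], [0.493, -0.429, 0.002], [0.565, -0.451, 0.001], [0.668, -0.434, 0.001], [0.536, -0.405, 0.037], [0.543, -0.355, 0.031]]
[ 0.48270774 -0.37839672  0.026427  ] [ 0.5549554  -0.3840538   0.04394793] [-0.00187063  0.00270589 -0.99999459]
```

The tally has slid about 11 mm forward, tipped 14° nose-down, and rests against the stamp foot. It was already so in the first wrist view. I grip it with the tool tilted to match, level it about the base's edge, then lift and draw it out.

```bash
cat >> h.py <<'E'
def tilt(yaw,deg):
    "tool down(yaw), then z leaned by deg toward direction of -tool x"
    R=down(yaw); return R@cv2.Rodrigues(np.array([0,-np.radians(deg),0]))[0]
E
python3 - <<'E'
from h import *
R=tilt(85.3,14); print(R.round(3))
G=np.array([.4995,-.382,.0262]); g=G-.051*R[:,2]; print(g)
print(move(g-.07*R[:,2],R)); print("ins",.07/.2)
E
```

```text
[[-0.967  0.082  0.241]
 [ 0.08   0.997 -0.02 ]
 [-0.242  0.    -0.97 ]]
[ 0.48720347 -0.38098904  0.07568508]
[-0.0385  0.0263  0.6148  0.001  -0.0784  0.0013]
ins 0.35000000000000003
```

```bash
python3 -m pendant '[[-0.038,0.026,0.2,0,-0.078,0,0],[-0.038,0.026,0.4,0,-0.078,0,0],[-0.038,0.026,0.615,0,-0.078,0,0],[-0.038,0.026,0.615,0,-0.078,0,0],[-0.038,0.026,0.615,0,-0.078,0,0]]'|grep -E "posi|open"; python3 - <<'E'
from h import *
R=tilt(85.3,14); G=np.array([.4995,-.382,.0262]); g=G-.051*R[:,2]
print(move(g,R))
E
```

```text
position: [0.4715, -0.3796, 0.1447]
opening: 0.63
[ 7.000e-03 -1.700e-03  3.537e-01  1.000e-03 -1.000e-04  2.000e-03]
```

```bash
python3 -m pendant '[[0.005,0,0.15,0,0,0,0],[0.005,0,0.3,0,0,0,0],[0.005,0,0.353,0,0,0,0],[0.005,0,0.353,0,0,0,1],[0.005,0,0.353,0,0,0,1],[0.005,0,0.353,0,0,0,1],[0.005,0,0.353,0,0,0,1],[0.005,0,0.353,0,0,0,1]]'|grep -E "posi|forc|open"; python3 -m pendant '[[0,0,0,0,0,0,1],[0,0,0,0,0,0,1]]'|grep -E "posi|forc|open";  python3 - <<'E'
from h import *
T,_=pose(); R=down(85.3)
# rotate about edge pivot E by levelling
G=T[:3,3]+.051*T[:3,2]; xp=R[:,0]*-1; E=np.array([.5355,0,.030]); E[1]=-.0816*E[0]-.34125
Rl=R@T[:3,:3].T; G2=E+Rl@(G-E); print(G,G2)
for f in(.5,1):
    a=cv2.Rodrigues(cv2.Rodrigues(Rl)[0]*f)[0]; Gi=E+a@(G-E); Ri=a@T[:3,:3]; print(move(Gi-.051*Ri[:,2],Ri))
print("lift7 draw",move(G2+[0,0,.007]-.051*R[:,2],R),R.round(3).tolist())
E
```

```text
position: [0.4879, -0.3823, 0.0775]
force: [-0.9, 0.5, 3.1]
opening: 0.267
grasp_force: 29.9
position: [0.488, -0.3824, 0.0773]
force: [0.6, 0.4, 6.4]
opening: 0.269
grasp_force: 29.9
[ 0.50040733 -0.3833872   0.02784107] [ 0.50095304 -0.38321433  0.03648807]
[-0.0367  0.0003 -0.0191 -0.0002  0.0393  0.001 ]
[-0.0755  0.0005 -0.0335 -0.0003  0.0786  0.002 ]
lift7 draw [-0.084   0.0005 -0.0675 -0.0003  0.0786  0.002 ] [[-0.997, 0.082, 0.0], [0.082, 0.997, 0.0], [0.0, 0.0, -1.0]]
```

```bash
python3 -m pendant '[[-0.0367,0,-0.0191,0,0.0393,0.001,1],[-0.0755,0,-0.0335,0,0.0786,0.002,1],[-0.0755,0,-0.0335,0,0.0786,0.002,1],[-0.0755,0,-0.0335,0,0.0786,0.002,1]]'|grep -E "posi|rot|forc"; python3 -m pendant '[[0,0,-0.02,0,0,0,1],[0,0,-0.035,0,0,0,1],[0,0,-0.035,0,0,0,1]]'|grep -E "posi|rot|forc"
```

```text
position: [0.5017, -0.3828, 0.0864]
tcp_rot: [[-0.997, 0.081, 0.004], [0.081, 0.997, -0.001], [-0.004, -0.0, -1.0]]
force: [3.0, 0.6, 4.1]
grasp_force: 30.0
position: [0.4994, -0.3824, 0.093]
tcp_rot: [[-0.997, 0.082, -0.002], [0.082, 0.997, 0.002], [0.002, 0.002, -1.0]]
force: [-0.3, 0.2, -0.5]
grasp_force: 30.0
```

```bash
python3 -m pendant '[[0.1,0,0,0,0,0,1],[0.25,0,0,0,0,0,1],[0.4,0,0,0,0,0,1],[0.5,0,0,0,0,0,1],[0.5,0,-0.2,0,0,0,1],[0.5,0,-0.45,0,0,0,1],[0.5,0,-0.7,0,0,0,1],[0.5,0,-0.7,0,0,0,1]]'|grep -E "posi|rot|forc|open"; python3 - <<'E'
from meas import *
im,d,C=shot("wrist","w5.png"); np.savez("w5.npz",P=cloud(d,C),im=im)
E
```

```text
position: [0.4028, -0.3776, 0.2397]
tcp_rot: [[-0.997, 0.082, 0.007], [0.082, 0.997, -0.01], [-0.008, -0.01, -1.0]]
force: [-0.2, -0.5, -0.8]
opening: 0.266
grasp_force: 30.0
```

View pics/w5.png

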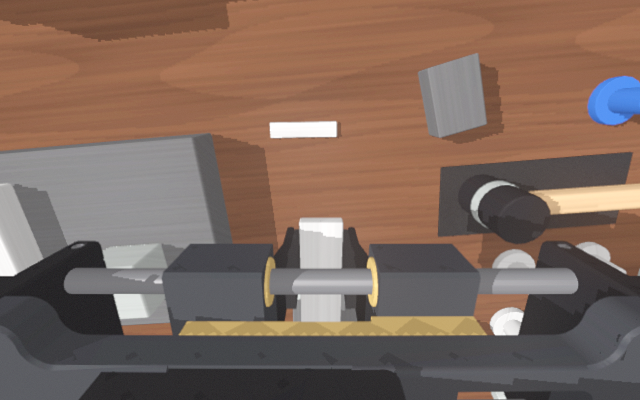

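The tally is held level: the nose shows at (320,230). Next I carry it over the left part of the basket.

```bash
python3 - <<'E'
from h import *
R=down(89.6); m=move([.426,.111,.16],R); print(m); print(np.round(pose()[1]["joint_positions"],1))
E
```

```text
[ 8.000e-02  2.439e+00  3.707e-01 -1.700e-03  1.100e-03 -2.390e-02]
[ -54.7   28.6   96.3   -0.    54.7 -140. ]
```

```bash
python3 -m pendant '[[0,0.25,0,0,0,-0.024,1],[0,0.5,0,0,0,-0.024,1],[0,0.75,0,0,0,-0.024,1],[0,1,0,0,0,-0.024,1]]'|grep posi;python3 -m pendant '[[0,0.25,0,0,0,0,1],[0,0.5,0,0,0,0,1],[0,0.75,0,0,0,0,1],[0,1,0,0,0,0,1],[0,1,0,0,0,0,1],[0,1,0,0,0,0,1]]'|grep posi; python3 - <<'E'
from h import *
R=down(89.6); m=move([.426,.111,.16],R); print(m)
E
```

```text
position: [0.4158, -0.1728, 0.2318]
position: [0.4173, 0.0261, 0.2325]
[-0.0444  0.4241  0.3631  0.0005 -0.0016  0.0015]
```

```bash
python3 -m pendant '[[-0.044,0.2,0,0,0,0,1],[-0.044,0.424,0,0,0,0,1],[-0.044,0.424,0.1,0,0,0,1],[-0.044,0.424,0.363,0,0,0,1],[-0.044,0.424,0.363,0,0,0,1]]'|grep posi; python3 - <<'E'
from meas import *
print(move([.426,.111,.077],down(89.6)))
im,d,C=shot("scene"); P=cloud(d,C); cv2.imwrite("pics/c6.png",cv2.resize(im[140:290,280:430,::-1],(600,600),interpolation=cv2.INTER_CUBIC))
im,d,C=shot("wrist","w6.png"); P=cloud(d,C)
q=sel(P,.3,.75,0,.22,.04,.06); rep("rim",q)
E
```

```text
position: [0.4247, 0.108, 0.1555]
[-1.310e-02  1.470e-02  3.924e-01  2.000e-04 -5.400e-03 -6.000e-04]
rim 2235 mean [0.4053 0.1136 0.0506] rect c [419.4 112.8] size [160.9  49. ] ang 89.7 zmed 0.0509
```

View pics/c6.png

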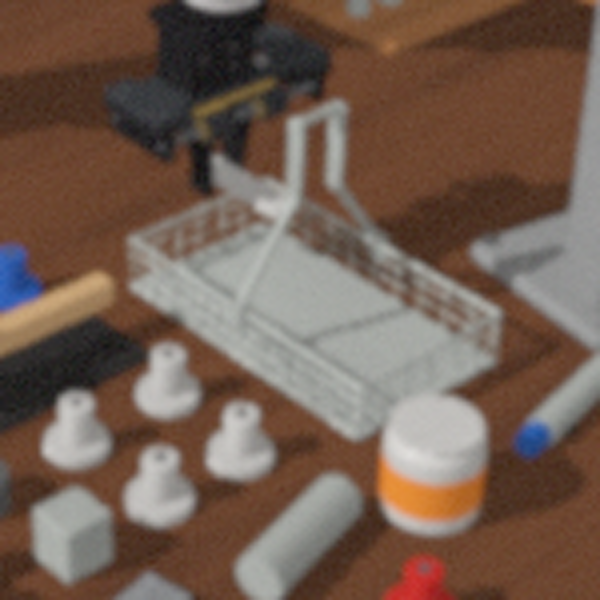

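The tally is level over the near-robot half of the basket, short of the bail. Lower it and slide it under the bail.

```bash
python3 -m pendant '[[0.01,0.015,0.2,0,-0.003,0,1],[0.01,0.015,0.39,0,-0.003,0,1],[0.01,0.015,0.39,0,-0.003,0,1],[-0.1,0.015,0.39,0,-0.003,0,1],[-0.2,0.015,0.39,0,-0.003,0,1],[-0.2,0.015,0.39,0,-0.003,0,1]]'|grep -E "posi|forc"
for i in 1 2 3; do python3 -m pendant '[[0,0,0.02,0,0,0,1],[0,0,0.02,0,0,0,1]]'|grep -E "posi|^force"; done
```

```text
position: [0.4734, 0.1115, 0.0871]
force: [0.0, 0.1, 0.3]
grasp_force: 30.0
position: [0.4664, 0.1122, 0.0805]
force: [-0.4, -0.3, -0.4]
position: [0.4666, 0.1124, 0.0751]
force: [-1.1, 0.1, -1.3]
position: [0.4669, 0.1125, 0.074]
force: [-4.2, -0.6, 30.6]
```

```bash
python3 -m pendant '[[0,0,-0.015,0,0,0,1],[0,0,-0.015,0,0,0,1]]'|grep -E "posi|^force"; python3 - <<'E'
from meas import *
im,d,C=shot("wrist"); P=cloud(d,C); 
im2,_,_=shot("scene"); a=cv2.resize(im2[150:240,310:400,::-1],(400,400),interpolation=cv2.INTER_CUBIC); b=cv2.resize(im[:,:,::-1],(400,250))
im3,d3,C3=shot("side"); c=cv2.resize(im3[130:230,240:350,::-1],(400,364),interpolation=cv2.INTER_CUBIC)
o=np.zeros((600,800,3),np.uint8); o[:400,:400]=a; o[:250,400:]=b; o[236:,400:][:364]=c; cv2.imwrite("pics/c7.png",o)
E
```

```text
position: [0.4677, 0.1125, 0.0746]
force: [-0.3, 0.5, -1.7]
```

View pics/c7.png

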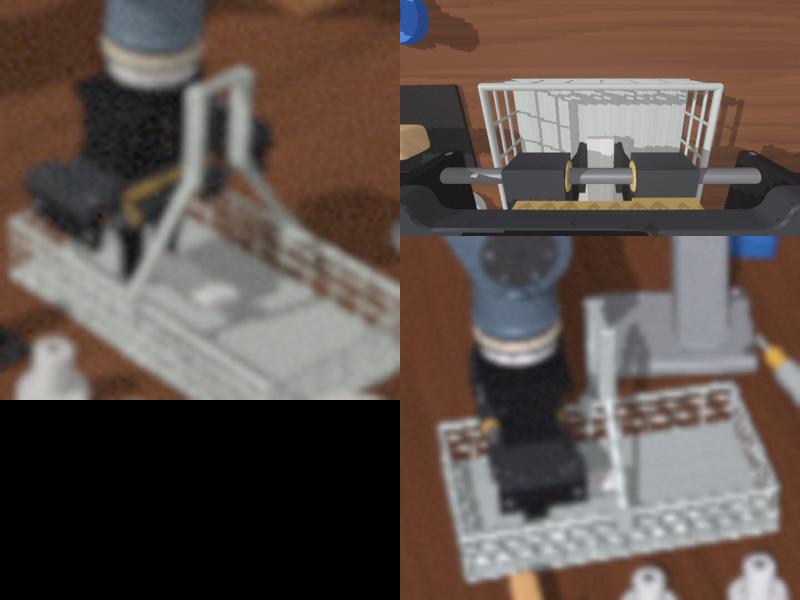

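The fingertips reach the floor first (TCP 0.074), with the tally about 13 mm above it. I release here for a short flat settle.

```bash
python3 -m pendant '[[0,0,-0.005,0,0,0,0.2],[0,0,-0.005,0,0,0,0.2],[0,0,-0.005,0,0,0,0.2],[0,0,-0.005,0,0,0,0],[0,0,-0.005,0,0,0,0],[0,0,-0.2,0,0,0,0],[0,0,-0.45,0,0,0,0],[0.2,0,-0.7,0,0,0,-0.3]]'|grep -E "posi|^force|open"; python3 -m pendant '[[0.3,0,-0.3,0,0,0,-0.3],[0.3,0,-0.5,0,0,0,-0.3],[0.3,0,-0.5,0,0,0,-0.3],[0.3,0,-0.5,0,0,0,-0.3]]'|grep -E "posi|^force|open"
python3 - <<'E'
from meas import *
im,d,C=shot("wrist","w8.png"); P=cloud(d,C); np.savez("w8.npz",P=P,im=im)
c=im.astype(int); 
im2,d2,C2=shot("side"); P2=cloud(d2,C2)
for n,p in(("wrist",P),("side",P2)): 
    q=sel(p,.42,.62,.07,.16,.0085,.02); rep(n,q)
print(move([.541,-.14,.15],down(90)))
im3,d3,C3=shot("scene"); p=cloud(d3,C3); q=sel(p,.42,.62,.07,.16,.0085,.02); rep("scene",q)
for n,p in (("side",P2),("scene",cloud(d3,C3))):
    for k,c in enumerate([(.54,-.046),(.6325,-.053),(.541,-.14),(.6325,-.133)]):
        rep(n+" core%d"%k,sel(p,c[0]-.045,c[0]+.045,c[1]-.04,c[1]+.04,.036,.055))
E
```

```text
position: [0.4405, 0.1121, 0.2052]
force: [0.9, 0.4, 0.3]
opening: 0.526
position: [0.3747, 0.113, 0.3051]
force: [-0.1, 0.4, -0.5]
opening: 0.645
wrist 895 mean [0.488  0.1129 0.0128] rect c [490.1 113.3] size [23.7 91.1] ang 89.2 zmed 0.0128
side 118 mean [0.4937 0.109  0.0107] rect c [499.9 109.7] size [ 29.2 108.9] ang 89.0 zmed 0.0105
[-8.3240e-01 -1.2593e+00  7.6930e-01  3.0000e-04  2.8000e-03 -2.0000e-03]
scene 130 mean [0.5062 0.1103 0.0117] rect c [519.4  98.9] size [ 83.7 157.3] ang 75.6 zmed 0.0115
side core0 53 mean [ 0.5393 -0.0493  0.0412] rect c [539.5 -46.4] size [29.2 24.2] ang 76.9 zmed 0.0414
side core1 47 mean [ 0.6333 -0.0553  0.0413] rect c [633.3 -53.5] size [25.6 21.5] ang 74.2 zmed 0.0413
side core2 52 mean [ 0.5286 -0.1698  0.0414] rect c [ 528.8 -168.3] size [25.1 22.6] ang 76.1 zmed 0.0414
side core3 55 mean [ 0.6328 -0.1364  0.0416] rect c [ 633.2 -135.9] size [22.5 27.6] ang 19.0 zmed 0.0416
scene core0 46 mean [ 0.543  -0.0483  0.0426] rect c [542.3 -47.7] size [22.1 29.3] ang 49.5 zmed 0.0428
scene core1 45 mean [ 0.6353 -0.0555  0.0428] rect c [634. -55.] size [26.9 22.7] ang 1.8 zmed 0.043
scene core2 48 mean [ 0.5318 -0.1694  0.0424] rect c [ 531. -168.] size [25.9 22.5] ang 0.4 zmed 0.043
scene core3 58 mean [ 0.6356 -0.1359  0.0425] rect c [ 633.8 -134.4] size [26.3 25.4] ang 8.9 zmed 0.0432
```

View pics/w8.png

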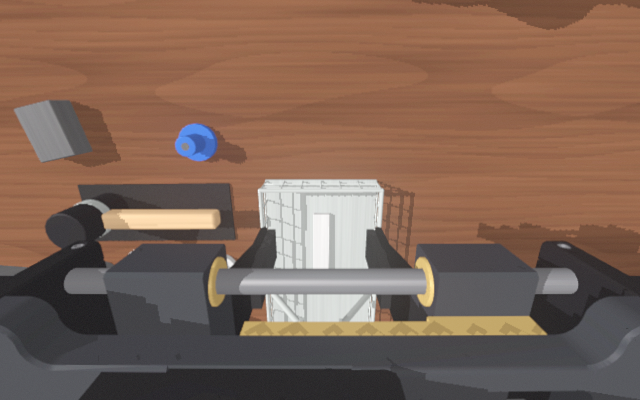

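The tally lies flat in the basket at (320,240), centre about (0.500, 0.112). Core2 has been knocked to about (0.528,-0.166). I fetch it first.

```bash
python3 -m pendant '[[-0.1,-0.2,0,0,0,0,-0.1],[-0.25,-0.4,0,0,0,0,-0.1],[-0.4,-0.6,0,0,0,0,-0.1],[-0.55,-0.8,0,0,0,0,-0.1],[-0.7,-1,0.2,0,0,0,-0.1],[-0.77,-1,0.4,0,0,0,-0.1],[-0.77,-1,0.5,0,0,0,-0.1]]'|grep posi; python3 - <<'E'
from h import *
T,s=pose();print(s["time_s"],move([.528,-.166,.083],down(90)))
E
```

```text
position: [0.5294, -0.0903, 0.1982]
25.95 [ 0.0056 -0.3799  0.5751  0.0008  0.0011 -0.003 ]
```

```bash
python3 -m pendant '[[0.005,-0.2,0,0,0,0,-0.1],[0.005,-0.39,0,0,0,0,-0.1],[0.005,-0.39,0.1,0,0,0,-0.1],[0.005,-0.39,0.2,0,0,0,-0.1],[0.005,-0.39,0.2,0,0,0,-0.1]]'|grep posi; python3 - <<'E'
from meas import *
im,d,C=shot("wrist"); P=cloud(d,C); rep("core2",sel(P,.48,.58,-.22,-.12,.036,.055))
print(move([.528,-.166,.083],down(90)))
E
```

```text
position: [0.5249, -0.1656, 0.1589]
core2 851 mean [ 0.5267 -0.1675  0.0443] rect c [ 527.8 -167.5] size [25.1 24.8] ang 49.6 zmed 0.0448
[-0.0109 -0.0032  0.3869  0.0014  0.0005 -0.0022]
```

```bash
python3 -m pendant '[[-0.01,-0.006,0.2,0,0,0,-0.1],[-0.01,-0.006,0.385,0,0,0,-0.1],[-0.01,-0.006,0.385,0,0,0,-0.1],[-0.01,-0.006,0.385,0,0,0,1],[-0.01,-0.006,0.385,0,0,0,1],[-0.01,-0.006,0.385,0,0,0,1],[-0.01,-0.006,0.385,0,0,0,1],[-0.01,-0.006,0.385,0,0,0,1]]'|grep -E 'posi|force|open'; python3 -m pendant '[[0,0,0,0,0,0,1],[0,0,-0.2,0,0,0,1],[0,0,-0.45,0,0,0,1],[0,0,-0.6,0,0,0,1],[0,0,-0.6,0,0,0,1]]'|grep -E 'posi|force|open'; python3 - <<'E'
from h import *
print(move([.4575,.070,.2],down(90)))
E
```

```text
position: [0.5305, -0.1675, 0.0883]
force: [-0.4, -0.5, 7.7]
opening: 0.291
grasp_force: 30.0
position: [0.531, -0.1685, 0.2114]
force: [1.1, 0.4, -1.0]
opening: 0.293
grasp_force: 30.0
[ 0.3756  1.1903  0.0456 -0.0014  0.0054 -0.0019]
```

```bash
python3 -m pendant '[[0.15,0.2,0,0,0,0,1],[0.3,0.4,0,0,0,0,1],[0.375,0.6,0,0,0,0,1],[0.375,0.8,0,0,0,0,1],[0.375,1,0,0,0,0,1],[0.375,1,0,0,0,0,1],[0.375,1,0,0,0,0,1]]'|grep -E 'posi'; python3 - <<'E'
from h import *
print(move([.4595,.070,.1],down(90)))
E
```

```text
position: [0.4543, 0.034, 0.2055]
[-2.190e-02  1.799e-01  5.278e-01  2.000e-04  2.000e-03 -1.100e-03]
```

```bash
python3 -m pendant '[[-0.02,0.18,0,0,0,0,1],[-0.02,0.18,0.1,0,0,0,1],[-0.02,0.18,0.3,0,0,0,1],[-0.02,0.18,0.5,0,0,0,1],[-0.02,0.18,0.525,0,0,0,1],[-0.02,0.18,0.525,0,0,0,1]]'|grep -E 'posi|^force'; python3 -m pendant '[[0,0,0.02,0,0,0,1],[0,0,0.02,0,0,0,1]]'|grep -E 'posi|^force';python3 -m pendant '[[0,0,0.01,0,0,0,1],[0,0,0.01,0,0,0,1]]'|grep -E 'posi|^force'
```

```text
position: [0.4596, 0.0682, 0.1002]
force: [-0.0, 0.1, -1.2]
position: [0.461, 0.0688, 0.0985]
force: [-0.4, 0.4, -2.4]
position: [0.4605, 0.0692, 0.096]
force: [-0.6, 0.1, -0.1]
```

```bash
python3 -m pendant '[[0,0,0.01,0,0,0,1],[0,0,0.01,0,0,0,1]]'|grep -E 'posi|^force';python3 -m pendant '[[0,0,0.01,0,0,0,1],[0,0,0.01,0,0,0,1]]'|grep -E 'posi|^force'
```

```text
position: [0.4601, 0.0693, 0.0933]
force: [0.5, -0.5, -1.5]
position: [0.4602, 0.0693, 0.0922]
force: [-2.0, 0.0, 11.3]
```

```bash
python3 -m pendant '[[0,0,-0.005,0,0,0,0.22],[0,0,-0.005,0,0,0,0.22],[0,0,-0.005,0,0,0,0.22],[0,0,-0.005,0,0,0,0.22],[0,0,-0.2,0,0,0,0.22],[0,0,-0.45,0,0,0,0.22],[0,0,-0.65,0,0,0,0]]'|grep -E 'posi|^force|open'; python3 -m pendant '[[0,-0.25,0,0,0,0,0],[0,-0.5,0,0,0,0,0],[-0.2,-0.75,0,0,0,0,0],[-0.4,-1,0,0,0,0,0],[-0.65,-1,0,0,0,0,0],[-0.86,-1,0,0,0,0,0],[-0.86,-1,0.1,0,0,0,-0.1],[-0.86,-1,0.2,0,0,0,-0.1]]'|grep -E 'posi|^force|open';python3 - <<'E'
from meas import *
im,d,C=shot("side"); P=cloud(d,C); rep("placed",sel(P,.41,.51,.03,.11,.036,.058))
for k,c in enumerate([(.54,-.046),(.6325,-.053),(.541,-.14),(.6325,-.133)]): rep("core%d"%k,sel(P,c[0]-.045,c[0]+.045,c[1]-.04,c[1]+.04,.036,.055))
print(move([.632,-.1335,.083],down(90)))
E
```

```text
position: [0.459, 0.0691, 0.2225]
force: [1.2, -0.7, -0.5]
opening: 0.424
position: [0.6332, -0.1329, 0.1818]
force: [0.4, -0.0, -0.9]
opening: 0.541
placed 101 mean [0.4582 0.0494 0.0448] rect c [461.   54.7] size [48.4 97.8] ang 89.7 zmed 0.0451
core0 51 mean [ 0.5392 -0.0488  0.041 ] rect c [539.5 -46.4] size [27.6 24.2] ang 76.8 zmed 0.0408
core1 50 mean [ 0.6323 -0.0556  0.0411] rect c [633.2 -53.9] size [31.1 21.6] ang 75.6 zmed 0.0416
core2 0
core3 56 mean [ 0.6326 -0.1365  0.0416] rect c [ 632.9 -135.7] size [22.1 23.5] ang 81.6 zmed 0.0418
[-0.012  -0.0108  0.4727  0.001   0.0007 -0.002 ]
```

```bash
python3 -m pendant '[[0,0,0.2,0,0,0,0],[0,0,0.42,0,0,0,0],[0,0,0.465,0,0,0,0],[0,0,0.465,0,0,0,1],[0,0,0.465,0,0,0,1],[0,0,0.465,0,0,0,1],[0,0,0.465,0,0,0,1],[0,0,0.465,0,0,0,1]]'|grep -E 'posi|force|open'; python3 -m pendant '[[0,0,0,0,0,0,1],[0,0,-0.2,0,0,0,1],[0,0,-0.45,0,0,0,1],[0,0,-0.6,0,0,0,1],[0,0.25,-0.6,0,0,0,1],[0,0.5,-0.6,0,0,0,1],[0,0.75,-0.6,0,0,0,1],[0,0.95,-0.6,0,0,0,1]]'|grep -E 'posi|force|open'; python3 - <<'E'
from h import *
print(move([.6235,.070,.1],down(90)))
E
```

```text
position: [0.6323, -0.1324, 0.0918]
force: [-0.4, -0.6, 6.9]
opening: 0.293
grasp_force: 30.0
position: [0.6304, 0.0606, 0.2101]
force: [0.7, 0.3, -1.3]
opening: 0.291
grasp_force: 30.0
[ 3.910e-02  4.580e-02  5.503e-01  5.000e-04  2.400e-03 -1.800e-03]
```

```bash
python3 -m pendant '[[0.04,0.05,0.1,0,0,0,1],[0.04,0.05,0.3,0,0,0,1],[0.04,0.05,0.5,0,0,0,1],[0.04,0.05,0.53,0,0,0,1],[0.04,0.05,0.53,0,0,0,1],[0.04,0.05,0.53,0,0,0,1]]'|grep -E 'posi|^force'; for i in 1 2 ; do python3 -m pendant '[[0,0,0.015,0,0,0,1],[0,0,0.015,0,0,0,1]]'|grep -E 'posi|^force'; done
```

```text
position: [0.6253, 0.0679, 0.1052]
force: [0.6, 0.5, -1.2]
position: [0.6249, 0.068, 0.102]
force: [-0.2, 0.1, -1.3]
position: [0.6241, 0.0681, 0.0976]
force: [0.0, -0.2, -0.8]
```

```bash
for i in 1 2 ; do python3 -m pendant '[[0,0,0.01,0,0,0,1],[0,0,0.01,0,0,0,1]]'|grep -E 'posi|^force'; done
```

```text
position: [0.6242, 0.0682, 0.0958]
force: [-1.0, -0.7, 2.6]
position: [0.6242, 0.0682, 0.0957]
force: [-4.3, -0.2, 13.8]
```

```bash
python3 -m pendant '[[0,0,-0.005,0,0,0,0.22],[0,0,-0.005,0,0,0,0.22],[0,0,-0.005,0,0,0,0.22],[0,0,-0.005,0,0,0,0.22],[0,0,-0.2,0,0,0,0.22],[0,0,-0.42,0,0,0,0.22],[-0.04,-0.25,-0.42,0,0,0,0],[-0.04,-0.5,-0.42,0,0,0,0]]'|grep -E 'posi|^force|open'; python3 -m pendant '[[0,-0.11,0,0,0,0,0],[0,-0.11,0,0,0,0,0],[0,-0.11,0,0,0,0,0]]'|grep -E 'posi|^force|open';python3 - <<'E'
from meas import *
im,d,C=shot("wrist"); P=cloud(d,C); rep("core1",sel(P,.58,.68,-.1,-.01,.036,.055)); 
print(move([.632,-.053,.083],down(90)))
E
```

```text
position: [0.6328, -0.0311, 0.1793]
force: [0.6, 0.4, 0.2]
opening: 0.477
position: [0.6304, -0.0534, 0.1769]
force: [-0.5, 0.0, 0.6]
opening: 0.499
core1 735 mean [ 0.6312 -0.0521  0.0444] rect c [632.4 -51.8] size [25.1 25. ] ang 10.5 zmed 0.0448
[-0.0055 -0.0031  0.4692  0.0006  0.002  -0.002 ]
```

```bash
python3 -m pendant '[[-0.006,0.005,0.2,0,0,0,0],[-0.006,0.005,0.42,0,0,0,0],[-0.006,0.005,0.465,0,0,0,0],[-0.006,0.005,0.465,0,0,0,1],[-0.006,0.005,0.465,0,0,0,1],[-0.006,0.005,0.465,0,0,0,1],[-0.006,0.005,0.465,0,0,0,1],[-0.006,0.005,0.465,0,0,0,1]]'|grep -E 'posi|force|open'; python3 -m pendant '[[0,0,0,0,0,0,1],[0,0,-0.2,0,0,0,1],[0,0,-0.45,0,0,0,1],[0,0,-0.6,0,0,0,1],[0,0.25,-0.6,0,0,0,1],[0.04,0.5,-0.6,0,0,0,1],[0.04,0.75,-0.6,0,0,0,1],[0.04,1,-0.6,0,0,0,1]]'|grep -E 'posi|force|open'; python3 - <<'E'
from h import *
print(move([.6235,.154,.105],down(90)))
E
```

```text
position: [0.6335, -0.0521, 0.0858]
force: [0.3, 1.4, 3.4]
opening: 0.291
grasp_force: 30.0
position: [0.6241, 0.1483, 0.2043]
force: [0.2, -0.6, -0.6]
opening: 0.29
grasp_force: 30.0
[ 6.600e-03  2.830e-02  4.966e-01  1.000e-04  2.100e-03 -2.300e-03]
```

```bash
python3 -m pendant '[[0.005,0.03,0.1,0,0,0,1],[0.005,0.03,0.3,0,0,0,1],[0.005,0.03,0.5,0,0,0,1],[0.005,0.03,0.53,0,0,0,1],[0.005,0.03,0.53,0,0,0,1],[0.005,0.03,0.53,0,0,0,1]]'|grep -E 'posi|^force'; for i in 1 2 3; do python3 -m pendant '[[0,0,0.015,0,0,0,1],[0,0,0.015,0,0,0,1]]'|grep -E 'posi|^force'; done
```

```text
position: [0.6259, 0.153, 0.1]
force: [-0.1, -0.2, -0.7]
position: [0.6257, 0.153, 0.0971]
force: [-0.1, 0.7, -1.0]
position: [0.6249, 0.1531, 0.0928]
force: [0.1, 0.2, -1.0]
position: [0.6251, 0.1532, 0.0898]
force: [0.1, 0.2, 1.2]
```

```bash
python3 -m pendant '[[0,0,-0.003,0,0,0,0.22],[0,0,-0.003,0,0,0,0.22],[0,0,-0.003,0,0,0,0.22],[0,0,-0.003,0,0,0,0.22],[0,0,-0.25,0,0,0,0.22],[0,0,-0.5,0,0,0,0.22],[0,0,-0.75,0,0,0,0],[0,0,-1,0,0,0,0]]'|grep -E 'posi|^force|open'; python3 -m pendant '[[0.1,-0.22,-0.05,0,0,0.5,0],[0.2,-0.44,-0.05,0,0,0.5,0],[0.3,-0.66,-0.05,0,0,0.5,0],[0.4,-0.88,-0.05,0,0,0.5,0],[0.43,-1,-0.05,0,0,0.5,0],[0.43,-1,-0.05,0,0,0.5,0],[0.43,-1,0.2,0,0,0.5,0],[0.43,-1,0.4,0,0,0.5,0]]'|grep -E 'posi|^force|open'; python3 -m pendant '[[0,0,0,0,0,0.12,0],[0,0,0,0,0,0.12,0],[0,0,0,0,0,0.12,0],[0,0,0,0,0,0.12,0]]'|grep -E 'posi|^force|open'; python3 - <<'E'
from meas import *
im,d,C=shot("wrist"); P=cloud(d,C); rep("core0",sel(P,.49,.59,-.09,-0.0,.036,.055)); 
print(move([.5385,-.046,.083],down(0)))
E
```

```text
position: [0.623, 0.153, 0.2911]
force: [0.6, -1.2, -0.3]
opening: 0.467
position: [0.537, -0.047, 0.2084]
force: [-0.5, -0.2, -0.7]
opening: 0.501
position: [0.5366, -0.0464, 0.2085]
force: [-0.3, 1.1, 0.4]
opening: 0.501
core0 581 mean [ 0.5387 -0.0441  0.0444] rect c [539.2 -44.9] size [24.8 24.9] ang 0.1 zmed 0.0448
[ 1.300e-03  4.400e-03  6.281e-01  2.400e-03 -3.000e-04 -3.400e-03]
```

```bash
python3 -m pendant '[[0,0.008,0.2,0,0,0,0],[0,0.008,0.42,0,0,0,0],[0,0.008,0.6,0,0,0,0],[0,0.008,0.62,0,0,0,1],[0,0.008,0.62,0,0,0,1],[0,0.008,0.62,0,0,0,1],[0,0.008,0.62,0,0,0,1],[0,0.008,0.62,0,0,0,1]]'|grep -E 'posi|force|open'; python3 -m pendant '[[0,0,0,0,0,0,1],[0,0,-0.2,0,0,0,1],[0,0,-0.45,0,0,0,1],[-0.2,-0.2,-0.6,0,0,-0.5,1],[-0.2,-0.4,-0.6,0,0,-0.5,1],[-0.2,-0.4,-0.6,0,0,-0.5,1],[-0.2,-0.4,-0.6,0,0,-0.5,1],[-0.2,-0.4,-0.6,0,0,-0.5,1]]'|grep -E 'posi|force|open';python3 -m pendant '[[0,0,0,0,0,-0.12,1],[0,0,0,0,0,-0.24,1],[0,0,0,0,0,-0.24,1],[0,0,0,0,0,-0.24,1],[0,0,0,0,0,-0.24,1],[0,0,0,0,0,-0.24,1],[0,0,0,0,0,-0.24,1]]'|grep -E 'posi';  python3 - <<'E'
from h import *
print(move([.458,.154,.2],down(90)))
E
```

```text
position: [0.5402, -0.0465, 0.0863]
force: [0.1, 0.4, 1.1]
opening: 0.291
grasp_force: 30.0
position: [0.4573, -0.0855, 0.2047]
force: [-0.7, 0.3, -0.8]
opening: 0.293
grasp_force: 30.0
position: [0.4577, -0.0853, 0.2042]
[ 1.0320e-01  1.1921e+00  2.2100e-02  3.0000e-04  2.5000e-03 -2.7800e-02]
```

```bash
python3 -m pendant '[[0.02,0.25,0,0,0,-0.028,1],[0.04,0.5,0,0,0,-0.028,1],[0.06,0.75,0,0,0,-0.028,1],[0.086,1,0,0,0,-0.028,1],[0.086,1,0,0,0,-0.028,1],[0.086,1,0,0,0,-0.028,1]]'|grep -E 'posi';  python3 - <<'E'
from h import *
print(move([.458,.154,.1],down(90)))
E
```

```text
position: [0.4572, 0.1166, 0.2042]
[-1.300e-03  1.865e-01  5.212e-01  2.000e-04  2.500e-03  1.900e-03]
```

```bash
python3 -m pendant '[[0,0.187,0,0,0,0,1],[0,0.187,0.1,0,0,0,1],[0,0.187,0.3,0,0,0,1],[0,0.187,0.5,0,0,0,1],[0,0.187,0.535,0,0,0,1],[0,0.187,0.535,0,0,0,1]]'|grep -E 'posi|^force'; for i in 1 2 ; do python3 -m pendant '[[0,0,0.015,0,0,0,1],[0,0,0.015,0,0,0,1]]'|grep -E 'posi|^force'; done;  python3 -m pendant '[[0,0,0.01,0,0,0,1],[0,0,0.01,0,0,0,1]]'|grep -E 'posi|^force'
```

```text
position: [0.458, 0.1514, 0.0963]
force: [0.6, 0.1, -0.9]
position: [0.4593, 0.1525, 0.0956]
force: [1.2, -0.5, -1.0]
position: [0.4587, 0.1529, 0.092]
force: [0.4, -0.4, -1.0]
position: [0.4589, 0.1529, 0.0902]
force: [-0.6, -0.8, 7.1]
```

Release, back off to the near side, and look at the basket, the bail and the hook.

```bash
python3 -m pendant '[[0,0,-0.003,0,0,0,0.22],[0,0,-0.003,0,0,0,0.22],[0,0,-0.003,0,0,0,0.22],[0,0,-0.003,0,0,0,0.22],[0,0,-0.25,0,0,0,0.22],[0,0,-0.5,0,0,0,0.22],[0.1,-0.1,-0.75,0,0,0,-1],[0.1,-0.3,-1,0,0,0,-1]]'|grep -E 'posi|^force|open'; python3 -m pendant '[[0.1,0,-0.25,0,0,0,-1],[0.3,0,-0.5,0,0,0,-1],[0.3,0,-0.5,0,0,0,-1],[0.3,0,-0.5,0,0,0,-1]]'|grep -E 'posi|^force|open'
python3 - <<'E'
from meas import *
for n in("scene","side"):
    im,d,C=shot(n,n+"9.png"); P=cloud(d,C); np.savez(n+"9.npz",P=P,im=im)
    rep("bail",sel(P,.45,.6,.03,.2,.185,.22)); rep("neck",sel(P,.49,.6,.05,.18,.14,.22))
    rep("hook",sel(P,.4,.70,.3,.45,.27,.31)); rep("hooktip",sel(P,.4,.8,.25,.5,.29,.33)); rep("column",sel(P,.4,.85,.25,.5,.38,.45)); rep("base",sel(P,.45,.85,.25,.5,.008,.025))
a=cv2.imread("pics/scene9.png")[90:260,300:480]; b=cv2.imread("pics/side9.png")[60:230,230:410]
cv2.imwrite("pics/c9.png",np.hstack([cv2.resize(a,(400,378),interpolation=cv2.INTER_CUBIC),cv2.resize(b,(400,378),interpolation=cv2.INTER_CUBIC)]))
E
```

```text
position: [0.4355, 0.1058, 0.2737]
force: [0.3, 0.3, -0.2]
opening: 0.494
position: [0.3763, 0.105, 0.3739]
force: [0.4, -0.2, -0.1]
opening: 0.85
bail 63 mean [0.5371 0.1079 0.1972] rect c [534.6 108.7] size [19.8 56.9] ang 1.1 zmed 0.1989
neck 159 mean [0.5375 0.1096 0.1768] rect c [535.6 109.7] size [58.7 21.2] ang 89.8 zmed 0.178
hook 286 mean [0.6218 0.3407 0.287 ] rect c [580.7 336.3] size [ 67.4 240.7] ang 88.1 zmed 0.2821
hooktip 412 mean [0.6863 0.3281 0.3088] rect c [590.9 331. ] size [257.5  90.9] ang 1.1 zmed 0.3081
column 538 mean [0.6914 0.3207 0.4009] rect c [683.7 332.1] size [98.4 66.9] ang 77.2 zmed 0.4038
base 873 mean [0.681  0.3398 0.0157] rect c [629.6 405.7] size [258.2 324.7] ang 78.4 zmed 0.0156
bail 56 mean [0.535  0.1051 0.1968] rect c [535.6 108.9] size [53.9 13.2] ang 89.7 zmed 0.1988
neck 133 mean [0.5347 0.1035 0.1768] rect c [535.4 109.9] size [14.1 57.9] ang 0.9 zmed 0.1788
hook 238 mean [0.5747 0.3524 0.2805] rect c [569.1 339.3] size [211.   92.6] ang 3.8 zmed 0.2785
hooktip 206 mean [0.6618 0.3095 0.3083] rect c [589.5 366.6] size [ 92.9 250.3] ang 70.1 zmed 0.3085
column 395 mean [0.674  0.3135 0.4028] rect c [678.1 329. ] size [91.9 63.8] ang 79.7 zmed 0.4063
base 729 mean [0.6639 0.3362 0.0143] rect c [680.2 395.1] size [267.8 206.9] ang 75.3 zmed 0.0139
```

View pics/c9.png

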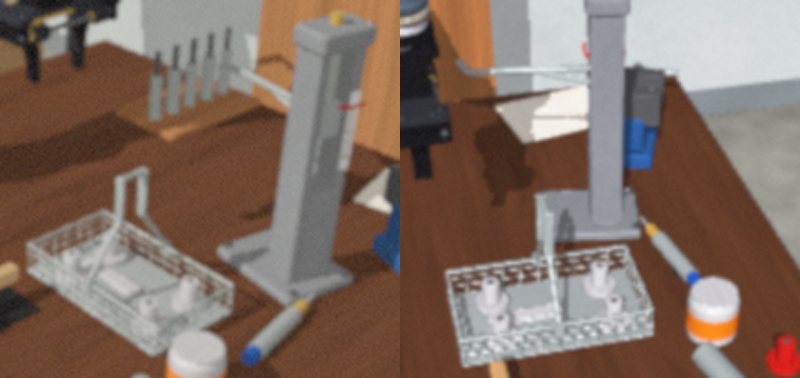

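All four cores stand upright in the basket with the tally. The hook arm reaches from the column toward the robot (tip near (460,65) in the right crop). Now a wrist view of the hook from above.

```bash
python3 -m pendant '[[0,0,-0.25,0,0,0,-1],[0,0.2,-0.5,0,0,0,-1],[-0.1,0.4,-0.6,0,0,0,-1],[-0.2,0.65,-0.6,0,0,0,-1],[-0.3,0.9,-0.6,0,0,0,-1],[-0.4,1,-0.6,0,0,0,-1],[-0.4,1,-0.6,0,0,0,-1],[-0.4,1,-0.6,0,0,0,-1]]'|grep -E 'posi'; python3 -m pendant '[[0,0.25,0,0,0,0,-1],[0,0.25,0,0,0,0,-1],[0,0.25,0,0,0,0,-1]]'|grep -E 'posi'; python3 - <<'E'
from meas import *
im,d,C=shot("wrist","w10.png"); P=cloud(d,C); np.savez("w10.npz",P=P,im=im)
rep("arm",sel(P,.35,.66,.28,.45,.265,.293)); rep("tip",sel(P,.35,.66,.28,.45,.293,.32))
q=sel(P,.35,.66,.28,.45,.26,.32)
for x in np.arange(.47,.6,.008):
    r=q[abs(q[:,0]-x)<.004]
    if len(r)>3: print(x.round(3),len(r),np.median(r[:,1]).round(4),r[:,2].max().round(4),np.median(r[:,2]).round(4))
E
```

```text
position: [0.4562, 0.3058, 0.4893]
position: [0.4549, 0.3546, 0.4916]
arm 1031 mean [0.5651 0.3496 0.2816] rect c [565.3 353.8] size [ 40.5 198.8] ang 69.2 zmed 0.2824
tip 88 mean [0.4908 0.3649 0.2973] rect c [554.6 342.7] size [ 12.1 202.9] ang 69.6 zmed 0.2977
0.47 39 0.3725 0.2992 0.2925
0.478 47 0.3719 0.287 0.2829
0.486 54 0.3709 0.283 0.2808
0.494 60 0.3689 0.2826 0.2807
0.502 58 0.3678 0.2831 0.2816
0.51 54 0.3668 0.2847 0.2823
0.518 57 0.3646 0.2849 0.2828
0.526 53 0.3635 0.2855 0.2831
0.534 48 0.3624 0.2845 0.283
0.542 52 0.3607 0.2849 0.2829
0.55 50 0.359 0.2849 0.283
0.558 38 0.3579 0.2847 0.2825
0.598 23 0.3507 0.2841 0.2832
```

View pics/w10.png

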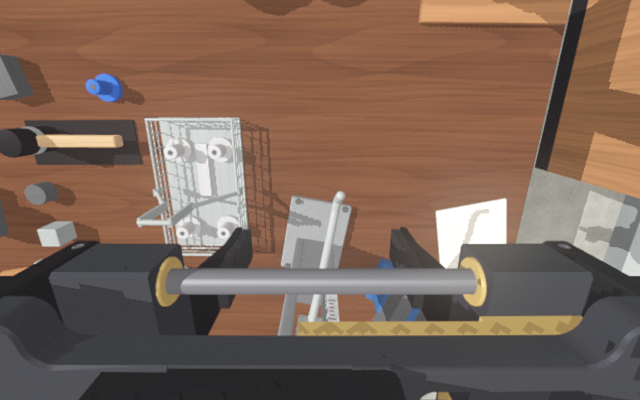

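The hook rod is clear from above: the dip is at about (0.490, 0.370, 0.280), the tip at x 0.466 and z 0.299, with the arm at -10°. This matches the given sizes. Now I grip the bail neck.

```bash
python3 -m pendant '[[-0.1,-0.25,0,0,0,0,-1],[-0.2,-0.5,0,0,0,0,-1],[-0.3,-0.75,0,0,0,0,-1],[-0.4,-1,0,0,0,0,-1],[-0.4,-1,0.2,0,0,0,-1],[-0.4,-1,0.4,0,0,0,-1],[-0.4,-1,0.6,0,0,0,-1],[-0.4,-1,0.6,0,0,0,-1]]'|grep -E 'posi|open'; python3 - <<'E'
from meas import *
print(move([.5355,.110,.33],down(89.8)))
E
```

```text
position: [0.5332, 0.1532, 0.368]
opening: 1.0
[-1.220e-02 -2.159e-01  1.902e-01 -2.000e-04 -1.900e-03  1.400e-03]
```

```bash
python3 -m pendant '[[-0.01,-0.216,0,0,0,0,-1],[-0.01,-0.216,0.1,0,0,0,-1],[-0.01,-0.216,0.19,0,0,0,-1],[-0.01,-0.216,0.19,0,0,0,-1],[-0.01,-0.216,0.19,0,0,0,-1]]'|grep -E 'posi|open'; python3 - <<'E'
from meas import *
print(move([.5355,.110,.227],down(89.8)))
im,d,C=shot("side"); P=cloud(d,C); rep("bail",sel(P,.45,.6,.05,.18,.185,.22));
E
```

```text
position: [0.5399, 0.1119, 0.3371]
opening: 1.002
[ 2.750e-02 -9.900e-03  5.501e-01  2.000e-04  3.200e-03  2.100e-03]
bail 55 mean [0.535  0.1056 0.1969] rect c [535.4 111.1] size [53.5 13.3] ang 89.2 zmed 0.1982
```

```bash
python3 -m pendant '[[0.02,-0.008,0.15,0,0,0,-1],[0.02,-0.008,0.35,0,0,0,-1],[0.02,-0.008,0.548,0,0,0,-1],[0.02,-0.008,0.548,0,0,0,-1]]'|grep -E 'posi|^force'; python3 -m pendant '[[0,0,0,0,0,0,1],[0,0,0,0,0,0,1],[0,0,0,0,0,0,1],[0,0,0,0,0,0,1],[0,0,0,0,0,0,1],[0,0,0,0,0,0,1],[0,0,0,0,0,0,1],[0,0,0,0,0,0,1]]'|grep -E 'posi|force|open'
```

```text
position: [0.5339, 0.1108, 0.2226]
force: [0.6, 0.2, -0.3]
position: [0.5366, 0.1117, 0.2265]
force: [-0.0, 5.0, 5.7]
opening: 0.573
grasp_force: 30.0
```

The neck is gripped (opening 50 mm). Lift gently, draw toward the robot, turn, and carry to in front of the hook.

```bash
python3 -m pendant '[[0,0,-0.03,0,0,0,1],[0,0,-0.08,0,0,0,1],[0,0,-0.15,0,0,0,1],[0,0,-0.25,0,0,0,1],[0,0,-0.35,0,0,0,1],[0,0,-0.45,0,0,0,1],[0,0,-0.54,0,0,0,1],[0,0,-0.58,0,0,0,1]]'|grep -E 'posi|force|open'; python3 -m pendant '[[0.06,0,0,0,0,0,1],[0.14,0,0,0,0,0,1],[0.24,0,0,0,0,0,1],[0.34,0,0,0,0,0,1],[0.44,0,0,0,0,0,1],[0.5,0,0,0,0,0,1],[0.52,0,0,0,0,0,1],[0.52,0,0,0,0,0,1]]'|grep -E 'posi|rot|force';python3 - <<'E'
from meas import *
print(move([.431,.381,.3425],down(79.8)))
E
```

```text
position: [0.5351, 0.1102, 0.3426]
force: [0.7, -0.4, -6.6]
opening: 0.574
grasp_force: 30.0
position: [0.4304, 0.1102, 0.3404]
tcp_rot: [[-1.0, -0.004, 0.006], [-0.004, 1.0, 0.001], [-0.006, 0.001, -1.0]]
force: [0.9, -0.5, -7.6]
grasp_force: 30.0
[-7.9000e-03  1.3538e+00 -9.4000e-03  4.0000e-04  2.0000e-03  5.7800e-02]
```

```bash
python3 -m pendant '[[0,0.05,0,0,0,0,1],[0,0.15,-0.01,0,0,0.01,1],[0,0.27,-0.01,0,0,0.02,1],[0,0.4,-0.01,0,0,0.03,1],[0,0.53,-0.01,0,0,0.04,1],[0,0.66,-0.01,0,0,0.05,1],[0,0.76,-0.01,0,0,0.058,1],[0,0.8,-0.01,0,0,0.058,1]]'|grep -E 'posi';python3 - <<'E'
from meas import *
print(move([.431,.381,.3425],down(79.8)))
E
```

```text
position: [0.4316, 0.2731, 0.3429]
[9.780e-02 5.307e-01 3.500e-03 1.500e-03 2.700e-03 4.000e-04]
```

```bash
python3 -m pendant '[[0.015,0.08,0,0,0,0,1],[0.035,0.2,0,0,0,0,1],[0.06,0.32,0,0,0,0,1],[0.08,0.43,0,0,0,0,1],[0.095,0.5,0,0,0,0,1],[0.097,0.53,0,0,0,0,1],[0.097,0.53,0,0,0,0,1],[0.097,0.53,0,0,0,0,1]]'|grep -E 'posi|rot|force';python3 - <<'E'
from meas import *
print(move([.490,.370,.3425],down(79.8)))
im2,d2,C2=shot("scene"); a=cv2.resize(im2[90:240,340:490,::-1],(400,400),interpolation=cv2.INTER_CUBIC)
im3,d3,C3=shot("side"); b=cv2.resize(im3[40:190,200:350,::-1],(400,400),interpolation=cv2.INTER_CUBIC)
cv2.imwrite("pics/c11.png",np.hstack([a,b]))
for d,C in((d2,C2),(d3,C3)):
    P=cloud(d,C); rep("bar",sel(P,.38,.46,.33,.42,.308,.328)); rep("tip",sel(P,.455,.48,.35,.39,.27,.305))
E
```

```text
position: [0.4304, 0.3771, 0.3427]
tcp_rot: [[-0.984, 0.178, 0.007], [0.178, 0.984, -0.001], [-0.007, 0.0, -1.0]]
force: [-0.3, -0.0, -6.3]
grasp_force: 30.0
[-2.996e-01  1.800e-02  3.100e-03  1.000e-04  2.200e-03 -2.000e-04]
bar 109 mean [0.4347 0.3762 0.3178] rect c [432.2 376.1] size [89.5 26.9] ang 78.7 zmed 0.3176
tip 21 mean [0.4704 0.3703 0.2865] rect c [470.3 368.3] size [11.5 16. ] ang 47.5 zmed 0.2868
bar 16 mean [0.4254 0.337  0.3133] rect c [424.9 337. ] size [11.4 19.5] ang 84.5 zmed 0.3135
tip 26 mean [0.4696 0.3699 0.2852] rect c [469.3 370.4] size [10.8 18.8] ang 89.1 zmed 0.2864
```

View pics/c11.png

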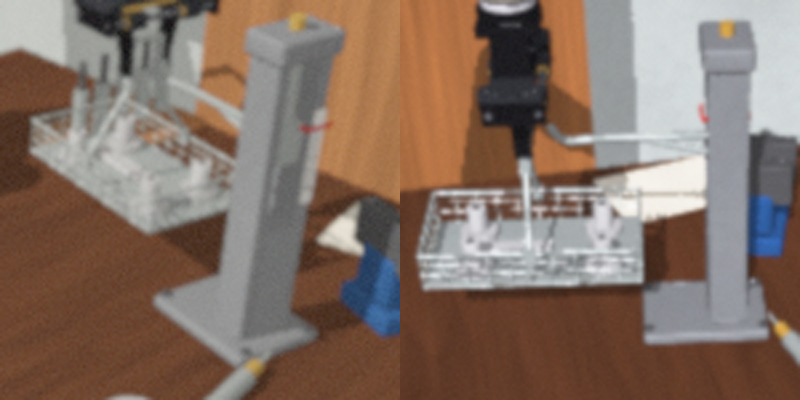

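The basket hangs level in front of the hook tip (550,130 in the right crop), with its bar about 10 mm above the tip. Advance over the seat.

```bash
python3 -m pendant '[[-0.03,0.018,0,0,0,0,1],[-0.08,0.018,0,0,0,0,1],[-0.14,0.018,0,0,0,0,1],[-0.2,0.018,0,0,0,0,1],[-0.26,0.018,0,0,0,0,1],[-0.295,0.018,0,0,0,0,1],[-0.3,0.018,0,0,0,0,1],[-0.3,0.018,0,0,0,0,1]]'|grep -E 'posi|rot|force';python3 - <<'E'
from meas import *
print(move([.490,.370,.3425],down(79.8)))
E
```

```text
position: [0.4903, 0.3707, 0.3432]
tcp_rot: [[-0.984, 0.178, 0.007], [0.178, 0.984, 0.001], [-0.007, 0.002, -1.0]]
force: [-0.4, -0.3, -7.8]
grasp_force: 30.0
[ 0.0007 -0.0038  0.0036  0.0006  0.0021 -0.0003]
```

```bash
python3 -m pendant '[[0,0,0.02,0,0,0,1],[0,0,0.05,0,0,0,1],[0,0,0.08,0,0,0,1],[0,0,0.1,0,0,0,1],[0,0,0.115,0,0,0,1],[0,0,0.12,0,0,0,1]]'|grep -E 'posi|^force'; python3 -m pendant '[[0,0,0.01,0,0,0,1],[0,0,0.02,0,0,0,1],[0,0,0.03,0,0,0,1],[0,0,0.04,0,0,0,1],[0,0,0.05,0,0,0,1],[0,0,0.06,0,0,0,1],[0,0,0.07,0,0,0,1],[0,0,0.08,0,0,0,1]]'|grep -E 'posi|^force'
```

```text
position: [0.4901, 0.3709, 0.3188]
force: [-0.4, -0.1, -7.9]
position: [0.4905, 0.371, 0.3036]
force: [-0.1, 0.3, -5.0]
```

Weight is going onto the spring. Continue slowly.

```bash
python3 -m pendant '[[0,0,0.01,0,0,0,1],[0,0,0.02,0,0,0,1],[0,0,0.03,0,0,0,1],[0,0,0.04,0,0,0,1],[0,0,0.05,0,0,0,1],[0,0,0.06,0,0,0,1],[0,0,0.07,0,0,0,1],[0,0,0.075,0,0,0,1]]'|grep -E 'posi|^force'; python3 -m pendant '[[0,0,0.01,0,0,0,1],[0,0,0.015,0,0,0,1],[0,0,0.02,0,0,0,1],[0,0,0.02,0,0,0,1]]'|grep -E 'posi|^force'
```

```text
position: [0.4905, 0.371, 0.2885]
force: [-1.8, -0.7, -1.8]
position: [0.4905, 0.371, 0.2845]
force: [-2.4, -1.8, -0.3]
```

```bash
python3 -m pendant '[[0.008,-0.006,0.003,0,0,0,1],[0.008,-0.006,0.003,0,0,0,1],[0.008,-0.006,0.003,0,0,0,1]]'|grep -E 'posi|^force'; python3 - <<'E'
from meas import *
s=pose()[1]; print(s["time_s"],s["moment"])
im2,d2,C2=shot("scene"); a=cv2.resize(im2[90:240,340:490,::-1],(400,400),interpolation=cv2.INTER_CUBIC)
im3,d3,C3=shot("side"); b=cv2.resize(im3[40:190,200:350,::-1],(400,400),interpolation=cv2.INTER_CUBIC)
cv2.imwrite("pics/c12.png",np.hstack([a,b]))
E
```

```text
position: [0.4901, 0.3707, 0.2846]
force: [2.9, 2.1, -1.0]
56.55 [ 0.38907021 -0.37538474 -0.01163474]
```

View pics/c12.png

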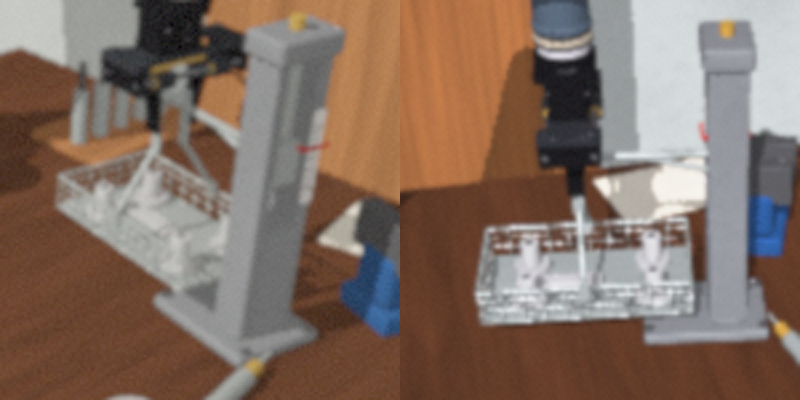

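```bash
python3 -m pendant '[[-0.004,0.003,0.003,0,0,0,1],[-0.004,0.003,0.003,0,0,0,-0.16],[-0.004,0.003,0.003,0,0,0,-0.18],[-0.004,0.003,0.003,0,0,0,-0.2],[-0.004,0.003,0.003,0,0,0,-0.3],[-0.004,0.003,0.003,0,0,0,-0.6],[-0.004,0.003,0.003,0,0,0,-1],[-0.004,0.003,0.003,0,0,0,-1]]'|grep -E 'posi|^force|open';python3 -m pendant '[[0,0,0,0,0,0,-1],[0,0,0,0,0,0,-1],[0,0,0,0,0,0,-1],[0,0,0,0,0,0,-1],[0,0,0,0,0,0,-1]]'|grep -E 'posi|^force|open'; python3 - <<'E'
from meas import *
im,d,C=shot("side"); P=cloud(d,C); q=sel(P,.33,.62,.25,.45,.08,.12); rep("rim",q); print(np.polyfit(q[:,0],q[:,2],1))
E
```

```text
position: [0.4891, 0.3702, 0.283]
force: [0.4, -0.6, 1.3]
opening: 0.841
position: [0.4897, 0.3705, 0.2833]
force: [-0.8, 0.1, 0.0]
opening: 0.996
rim 570 mean [0.4886 0.3504 0.0969] rect c [487.4 365. ] size [171.5 277.1] ang 85.1 zmed 0.0991
[0.00913073 0.09244815]
```

Released without disturbance and the rim is level. Now straight up and away.

```bash
python3 -m pendant '[[0,0,-0.05,0,0,0,-1],[0,0,-0.15,0,0,0,-1],[0,0,-0.3,0,0,0,-1],[0,0,-0.5,0,0,0,-1],[0,0,-0.75,0,0,0,-1],[0,0,-1,0,0,0,-1],[0.2,0,-1,0,0,0,-1],[0.3,0,-1,0,0,0,-1]]'|grep -E 'posi|^force|open';python3 -m pendant '[[0.1,0,0,0,0,0,-1],[0.1,0,0,0,0,0,-1],[0.1,0,0,0,0,0,-1],[0.1,0,0,0,0,0,-1],[0.1,0,0,0,0,0,-1],[0.1,0,0,0,0,0,-1],[0.1,0,0,0,0,0,-1],[0.1,0,0,0,0,0,-1]]'|grep -E 'posi'; python3 - <<'E'
from meas import *
print(pose()[1]["time_s"])
im2,d2,C2=shot("scene"); a=cv2.resize(im2[90:270,250:490,::-1],(400,300),interpolation=cv2.INTER_CUBIC)
im3,d3,C3=shot("side"); b=cv2.resize(im3[40:190,200:350,::-1],(400,400),interpolation=cv2.INTER_CUBIC)
o=np.zeros((400,800,3),np.uint8);o[:300,:400]=a;o[:,400:]=b
cv2.imwrite("pics/c13.png",o)
for k in range(2):
    im,d,C=shot("side"); P=cloud(d,C); q=sel(P,.33,.62,.25,.45,.08,.12); rep("rim",q); print(np.polyfit(q[:,0],q[:,2],1),np.polyfit(q[:,1],q[:,2],1))
rep("mallet",sel(P,.38,.5,-.26,-.13,.078,.1)); rep("bar",sel(P,.43,.55,.32,.42,.255,.30))
E
```

```text
position: [0.4277, 0.3813, 0.4863]
force: [0.0, -0.7, -0.5]
opening: 1.0
position: [0.4097, 0.3845, 0.4825]
59.6
rim 570 mean [0.4923 0.3471 0.0965] rect c [488.5 368.3] size [172.7 279.6] ang 82.8 zmed 0.0982
[0.00560324 0.09374017] [-0.00143835  0.09699789]
rim 571 mean [0.4923 0.3467 0.0965] rect c [487.7 366.4] size [171.6 280.5] ang 83.9 zmed 0.0986
[0.00590994 0.09358895] [-0.00165363  0.09707183]
mallet 233 mean [ 0.4364 -0.1987  0.0853] rect c [ 437.2 -196.4] size [49.9 47.9] ang 79.0 zmed 0.0856
bar 29 mean [0.479  0.3684 0.2592] rect c [491.7 362. ] size [44.2 60. ] ang 41.4 zmed 0.2567
```

View pics/c13.png

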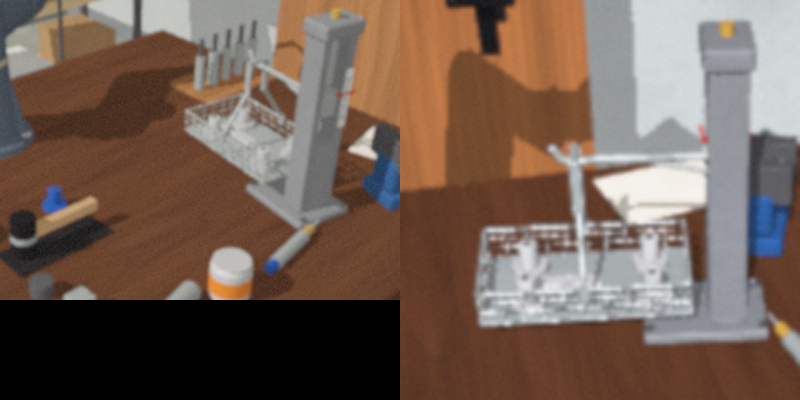

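The loaded basket hangs level and still by its bail on the hook (575,155 in the right crop), with cores and tally inside. The mallet stands on its pad and the robot is clear.

```bash
python3 -m pendant '[[0,0,0,0,0,0,-1],[0,0,0,0,0,0,-1],[0,0,0,0,0,0,-1],[0,0,0,0,0,0,-1],[0,0,0,0,0,0,-1],[0,0,0,0,0,0,-1],[0,0,0,0,0,0,-1],[0,0,0,0,0,0,-1]]' >/dev/null; python3 -c "
from rig import bot
print(bot.hand_in())"
```

```text
the job is handed in; nothing more can be done
None
```

The job is handed in, with no verdict returned: stamp struck, tally and all four cores in the basket, mallet back on its pad, basket hanging level and still; two risks are that the final mallet press read about 50 N at the wrist, possibly with the gripper body on the mallet head (40 N limit), and that the tally, tipped 14° before I touched it, was struck that way.

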